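# Pull the latched interlock plug and park it

## Task

Make the laser safe: squeeze the release button on the side of the interlock plug and, keeping it held in, draw the plug straight up out of its socket; then, with the button still held in, press it down into the empty parking socket, turned the same way to that socket, until you feel it sit on its sprung stop, and let go so that its latch clicks out. Be gentle: never pull against the latch, force the plug sideways or ram it home with more than about 20 N. Leave the other things on the bench undisturbed.

Things in the scene. Friction and masses are not known exactly. Their poses are not given: they have to be found in the camera images.
- plug_grip (a point): Interlock plug, loose, about 140 g: grey hood 32 x 34 x 42 mm (own x, y, z) on a black spigot 20.5 x 28.5 mm, 44 mm long, that points down into a socket. Point: the hood's middle in x and y, at the button's mid-height, 14 mm below the hood's top. z up, +y towards the button. Pinched along y it measures 42 mm at rest, 35.5 mm with the button fully in.
- plug_tip (a point): Centre of the underside of the plug's spigot, 72 mm straight below plug_grip; same axes. Low on the spigot's +y side is the steel latch tooth, which draws in with the button. It is ramped below.
- plug_button (a point): Middle of the outer face of the release button at rest: black ribbed block 18 mm wide (x), 16 mm high (z) on the hood's +y face, 8 mm proud, 25 mm to +y of plug_grip. (The point is fixed to the hood and does not move in with the button.) It moves straight in towards -y.
- plug_latch (a joint): Button travel, m: 0 = out, 0.0065 = fully in; tooth free of the catch from about 0.0053. Spring 5 N to start, 9 N fully in, 4 N more while latched: pinch with 20 N. In a socket with the tooth above the catch the wall keeps it in by 0.0025 or more even if the button is let go; it returns to 0 only once clicked under the catch.
- dock_live: Socket in which the plug starts: aluminium housing 44 x 53 mm, 53 mm high, on a flange 72 x 80 mm screwed down; round black gland on its +x face. Origin on the bench under the pocket's centre, z up, +y to the catch side (rib outside), where the plug's button is. The latched plug's tip is 17 mm above the bench; a sprung pad pushes it up with 6 N.
- dock_park: Empty parking socket: same housing, pocket and axes, but a flat dark blanking plate on its +x face. The plug's button must face its +y. Catch and pad inside are together set at a depth that differs from case to case and is not measured: the latched tip is 12 to 24 mm above the bench.
- park_mouth (a point): Centre of the parking socket's mouth, 53 mm above the bench. Pocket 23 x 31 mm (1.25 mm play round the spigot), 3 mm bevel. Feel: the tip meets a sprung pad 2 mm above the latched height; about 6 N down brings the tooth under the catch, 11 N the pad's hard stop 2 mm deeper (stiff from there). With the button not held, ramp and rubbing add some 15 N. Let go, the pad lifts the plug against the catch.
- holder_mid (a point): Bystander: black post holder with a side thumbscrew, 25 x 41 x 50 mm, standing loose; point at its mid-height.
- vial_mid (a point): Bystander: small amber vial with white cap, 23 mm across, 52 mm high, standing loose; point at its mid-height.
- stick_mid (a point): Bystander: white memory stick 16 x 52 x 8 mm lying loose; point at its mid-height.

How it is judged:
By the outcome, as a careful person would: the job done as asked, in the order asked, and still so for the second after the job is handed in, with the robot touching nothing.
It also fails if it takes over 54 s, if anything falls off the work surface, if the arm or the gripper's body presses on something with over 40 N, if the wrist force passes 120 N, or if a joint passes its speed limit or range.

## Robot

A 6-joint arm with a two-finger parallel gripper is mounted at the origin on a cart in front of the work surface, level with it; the furniture and walls round the work are solid. World frame = base frame: x ahead of the robot, y to its left, z up, the work surface at z = 0. Lengths are in mm, angles in rad, forces in N, time in s.
With the tool pointing down it reaches from about 400 to 925 mm from the base axis. Payload 12.5 kg.
Tool frame: the origin (TCP) lies on the mounting face of the last link; the fingertips stand 190 mm ahead of it and the grasp point (between the pads) lies 171 mm ahead of it; x points along the fingers, y is the direction in which the jaws open and shut, and the axes are right-handed (so a half turn about x gives the same grasp; the last joint's range is limited). The gripper opens to 95 mm and grips with 3 to 60 N. Pads are 20 mm wide; open, the fingers measure 119 mm over their backs; the gripper's body (75 mm by 180 mm) begins 59 mm behind the grasp point.
Start: joints at [-1.436, 0.491, 1.559, -0, 1.092, -0.106], TCP at [149.07, -606.962, 404.761] pointing down, gripper open.
Joint ranges: [-3.1, 3.1], [-0.84, 2.19], [0.05, 2.79], [-1.13, 4.28], [0.06, 2.93], [-2.69, 2.69]. Speed limits (rad/s): [2.22, 2.22, 2.79, 3.14, 3.14, 3.14].

## Interface

Orientations are given as [roll, pitch, yaw] about the fixed x, y, z axes, in that order (R = Rz(yaw) Ry(pitch) Rx(roll)).
In Python, from cell import env, eyes gives the robot as it stands. The module is installed in compiled form; this text tells all that it offers.
- The arm moves only by the tool jog_arm, never from a script. Its argument "deltas" is one flat list of numbers, 7 for each row, row after row: the shift along the tool's x, y, z in mm, then the turn, a rotation vector about the tool's x, y, z in rad, then the opening, from 0 (shut) to 1 (fully open). A call has 1 to 10 rows; each row shifts and turns the pose as measured when the row begins, along the tool's axes as they then stand; what a row does not reach is not made up. A row lasts 1/8 s, in which the tool goes at most 62.5 mm and 10.7 degrees, less where a joint would pass 70% of its speed; a pose out of reach is approached as far as the arm can. A call is refused whole if a number of a shift passes 62.5 or a number of a turn 0.188, either way. A call with a gripper value outside its range is refused whole. The fingers move at their own pace and stop on an object; the grip force is fixed at half the most. Time passes only in rows, so rows that do not move let the fingers close. It gives the time, the measured TCP pose, the force and the opening at its end, in the units of the state.
- env.state(): the state, without advancing time (a new reading comes with each control period).
- eyes.read_camera(name): name is "scene" or "side" or "wrist"; returns a dict with "image" (480x640x3 uint8, red, green, blue), "fovy" (degrees; the focal length in pixels is half the picture's height over the tangent of half this angle, whatever the lens; pixels are square), "cx", "cy" (the principal point, pixels), "world_from_camera" (4x4, takes a point from camera to world coordinates). Camera axes: x right, y up, looking along -z (the intrinsics and any distortion apply to the point x, -y, -z); pixel columns grow to the right and rows downward; lengths in mm; the calibration is good to about 2 mm. A picture is of the moment at which its call begins. There is no depth.
- env.job_done(): hands the job in, once; it reports no verdict.
The state is a dict: "t": time; "joints": joint angles; "qvel": joint speeds; "tau": joint torques, N m; "eef_pos": TCP position; "tcp_rot": TCP orientation; "ft_force": force on the tool from outside, world axes, zero at the start; "moment": the same for the moment, N m; "opening": opening from 0.0 (shut) to 1.0 (fully open).
Only numpy, scipy, OpenCV 4.12 (cv2) and the standard library are available. Lean on these libraries where they do the work, as an engineer would, in place of code of your own. Each camera call takes 0.05 s, during which the arm holds its last target.

## Working session

There is one attempt and no reset: what is moved stays moved. The work goes in short steps, Python scripts to look and compute and a tool call to move; the robot and the scene stay as the last step left them, time stands still between calls to the robot, and variables do not carry over. Pictures are saved under pics/ and viewed, and the job is handed in when it is done.

Besides the shell and the picture viewer there is one more tool, called after "Emit:" by a JSON object that holds its "api" and its "payload". jog_arm: Moves the arm, as the interface text tells. Its arguments: {"type":"object","properties":{"deltas":{"type":"array","items":{"type":"number"}}},"required":["deltas"]}

```bash
mkdir -p pics; cat > h.py <<'E'
import numpy as np,cv2
from cell import env,eyes
def snap(n,f):
    c=eyes.read_camera(n); cv2.imwrite('pics/'+f,cv2.cvtColor(c['image'],cv2.COLOR_RGB2BGR)); 
    np.savez('pics/'+f+'.npz',**c); return c
E
python3 - <<'E'
from h import *
print(env.state())
for n in ['scene','side','wrist']:
    c=snap(n,n+'0.png'); print(n,{k:c[k] for k in c if k!='image'})
E
```

```text
{'t': 0.0, 'joints': array([-1.43557765e+00,  4.91542751e-01,  1.55952831e+00, -3.12510965e-06,
        1.09173541e+00, -1.05615011e-01]), 'qvel': array([ 4.08494178e-04, -1.54010020e-03, -5.01765208e-04, -8.78860172e-04,
       -1.60130570e-03, -2.49907698e-07]), 'tau': array([ 5.04594827e-04, -6.12632918e+01, -2.58177388e+01,  6.92465343e-02,
        4.80210793e-02, -1.02909007e-04]), 'eef_pos': array([ 149.07431215, -606.89558826,  404.14491248]), 'tcp_rot': array([-1.674128  ,  1.56958251,  1.70829979]), 'ft_force': array([ 0.11712381, -0.26583684, -0.24293088]), 'moment': array([-0.01944981, -0.07376058,  0.01872473]), 'opening': 0.9999262975748242}
scene {'fovy': 42.71518978328873, 'cx': 325.1677087813976, 'cy': 240.54975621303433, 'world_from_camera': array([[-8.43619728e-01,  3.94650563e-01, -3.64083352e-01,
         1.89527868e+02],
       [-5.36846812e-01, -6.32657125e-01,  5.58158098e-01,
         5.01702177e+02],
       [-1.00625191e-02,  6.66330170e-01,  7.45588929e-01,
         7.64869591e+02],
       [ 0.00000000e+00,  0.00000000e+00,  0.00000000e+00,
         1.000000
[... 207 characters left out ...]
  [ 9.47123819e-03,  5.22106464e-01, -8.52827729e-01,
        -7.76000466e+02],
       [ 1.86290037e-03,  8.52855290e-01,  5.22144026e-01,
         5.66244158e+02],
       [ 0.00000000e+00,  0.00000000e+00,  0.00000000e+00,
         1.00000000e+00]])}
wrist {'fovy': 63.14407230329495, 'cx': 319.91403081019627, 'cy': 241.56767731065028, 'world_from_camera': array([[ 2.38732136e-01,  9.44023965e-01,  2.27652634e-01,
         2.11416840e+02],
       [-9.71082968e-01,  2.32609605e-01,  5.37646752e-02,
        -5.91058047e+02],
       [-2.19904728e-03, -2.33904951e-01,  9.72256981e-01,
         3.83416914e+02],
       [ 0.00000000e+00,  0.00000000e+00,  0.00000000e+00,
         1.00000000e+00]])}
```

View pics/scene0.png

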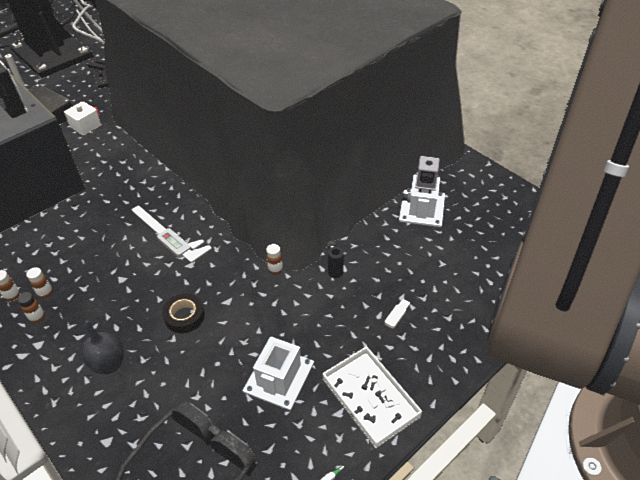

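View pics/side0.png

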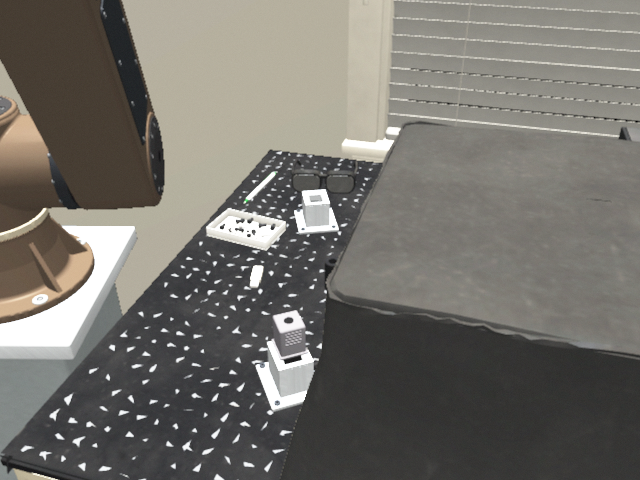

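View pics/wrist0.png

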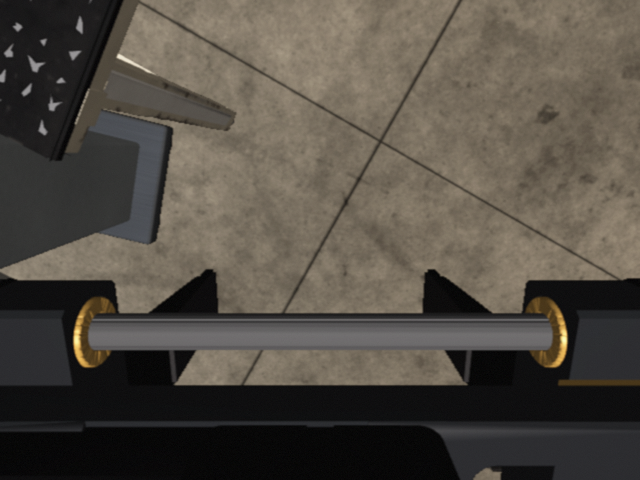

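Scene: the live socket with the plug is at about (427,195) and the parking socket at (280,372). Side: the plug is at (290,345) and the parking socket at (316,212). A big dark box stands behind the live socket. I'll zoom in on these.

```bash
python3 - <<'E'
import cv2
for f,b,o in [('scene0',(385,145,65,90),'z1'),('scene0',(235,325,90,90),'z2'),('side0',(245,300,90,115),'z3'),('side0',(285,180,60,60),'z4')]:
    x,y,w,h=b; i=cv2.imread(f'pics/{f}.png')[y:y+h,x:x+w]
    cv2.imwrite(f'pics/{o}.png',cv2.resize(i,None,fx=6,fy=6,interpolation=cv2.INTER_CUBIC)[:600])
E
```

```text
(no output)
```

View pics/z1.png

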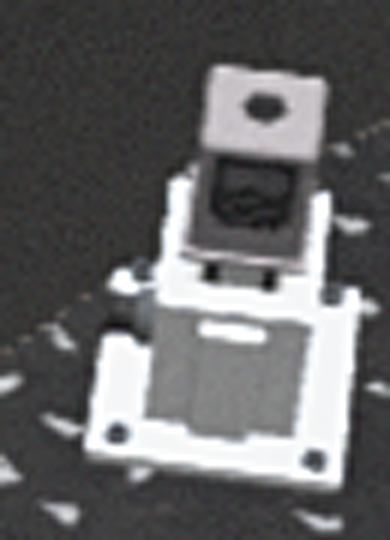

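View pics/z2.png

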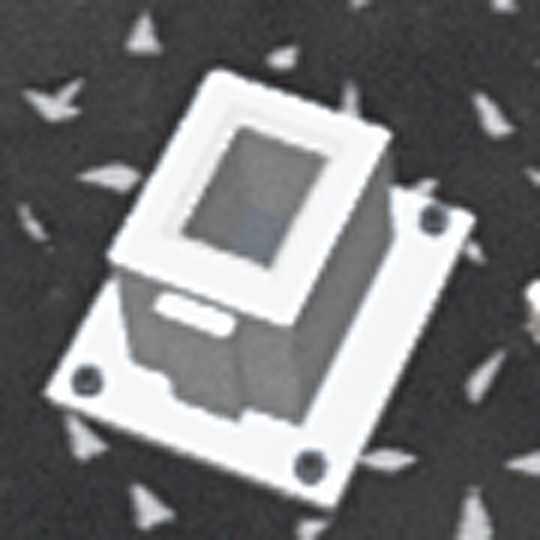

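View pics/z3.png

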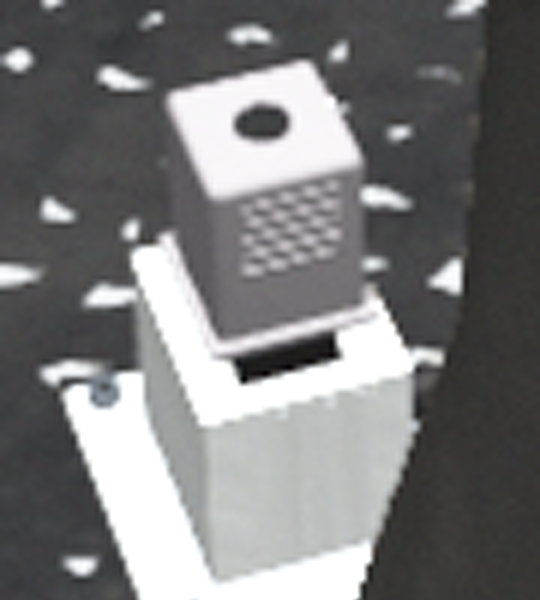

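View pics/z4.png

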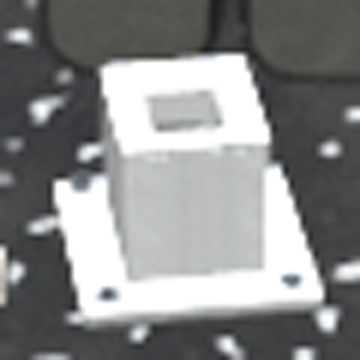

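```bash
cat >> h.py <<'E'
def ray(c,px):
    f=240/np.tan(np.radians(float(c['fovy']))/2); px=np.atleast_2d(px).astype(float)
    d=np.c_[(px[:,0]-c['cx'])/f,-(px[:,1]-c['cy'])/f,-np.ones(len(px))]
    T=c['world_from_camera']; return T[:3,3],d@T[:3,:3].T
def onz(c,px,z):
    o,d=ray(c,px); return o+d*((z-o[2])/d[:,2])[:,None]
def proj(c,P):
    f=240/np.tan(np.radians(float(c['fovy']))/2); T=c['world_from_camera']; q=(np.atleast_2d(P)-T[:3,3])@T[:3,:3]
    return np.c_[c['cx']+f*q[:,0]/-q[:,2],c['cy']-f*q[:,1]/-q[:,2]]
def load(f): return dict(np.load('pics/'+f+'.npz'))
def crop(pts,x,y,s=6): return (np.array(pts,float)+.5)/s-.5+[x,y]
def rect(P):
    P=P[:,:2]; print('corners',P.round(1).tolist(),'c',P.mean(0).round(1))
    for i in range(4):
        e=P[(i+1)%4]-P[i]; print('  edge',np.linalg.norm(e).round(1),'ang',np.degrees(np.arctan2(e[1],e[0])).round(1))
E
python3 - <<'E'
from h import *
s=load('scene0.png'); d=load('side0.png')
print('park top scene');rect(onz(s,crop([(218,70),(388,132),(293,323),(110,258)],235,325),53))
print('park top side');rect(onz(d,crop([(102,65),(247,55),(270,145),(117,155)],285,180),53))
print('hood scene');rect(onz(s,crop([(210,65),(327,76),(318,160),(203,153)],385,145),103))
print('hood side');rect(onz(d,crop([(168,97),(310,60),(364,160),(212,198)],245,300),103))
print('hood bore',onz(s,crop([(265,106)],385,145),103),onz(d,crop([(263,122)],245,300),103))
print('live top side');rect(onz(d,crop([(135,255),(210,425),(412,365),(375,290)],245,300),53))
for n,a,b in [('holder',(335,262),(332,262)),('vial',(274,259),None),('stick',(397,313),(256,277))]:
    print(n,onz(s,[a],4 if n=='stick' else 25), onz(d,[b],4) if b else '')
E
```

```text
park top scene
corners [[505.9, 156.0], [463.9, 149.0], [454.4, 199.7], [497.5, 208.0]] c [480.4 178.2]
  edge 42.6 ang -170.5
  edge 51.5 ang 100.6
  edge 43.9 ang 10.9
  edge 52.6 ang -80.8
park top side
corners [[455.3, 202.0], [499.9, 209.2], [507.5, 151.7], [462.4, 145.1]] c [481.3 177. ]
  edge 45.2 ang 9.2
  edge 58.0 ang -82.5
  edge 45.5 ang -171.6
  edge 57.4 ang 97.1
hood scene
corners [[481.7, -234.8], [452.5, -247.5], [439.7, -215.0], [467.1, -201.4]] c [ 460.3 -224.7]
  edge 31.9 ang -156.5
  edge 34.8 ang 111.5
  edge 30.6 ang 26.6
  edge 36.5 ang -66.3
hood side
corners [[441.3, -218.1], [469.2, -206.1], [481.5, -236.9], [452.5, -248.3]] c [ 461.1 -227.4]
  edge 30.4 ang 23.3
  edge 33.1 ang -68.2
  edge 31.2 ang -158.4
  edge 32.2 ang 110.4
hood bore [[ 461.41297707 -227.32205015  103.        ]] [[ 460.90302214 -225.62655184  103.        ]]
live top side
corners [[431.3, -209.5], [450.9, -258.7], [490.5, -241.4], [482.1, -219.5]] c [ 463.7 -232.3]
  edge 53.0 ang -68.2
  edge 43.2 ang 23.6
  edge 23.4 ang 110.9
  edge 51.9 ang 168.8
holder [[513.52986874 -22.28728536  25.        ]] [[512.45147394  40.60353524   4.        ]]
vial [[598.3157358   23.42333765  25.        ]] 
stick [[391.17869131  -1.87970059   4.        ]] [[390.9827627   -3.15006793   4.        ]]
```

```bash
python3 - <<'E'
from h import *
s=load('scene0.png'); d=load('side0.png')
print(onz(s,[(232,238),(298,271),(330,265),(400,200),(465,150)],0).round())
print(onz(s,[(360,240),(380,217),(400,205)],0).round())
print('side',onz(d,[(328,290),(325,320),(315,370),(300,430),(285,480)],0).round())
# top near corner height: vertical from bottom corner
b=onz(s,[(298,271)],0)[0]
for z in (150,200,250,300): print(z,proj(s,[[b[0],b[1],z]]).round(), proj(d,[[b[0],b[1],z]]).round(),onz(s,[(275,110),(462,10)],z).round().tolist(),onz(d,[(338,295),(400,125)],z).round().tolist())
E
```

```text
[[ 699.    7.    0.]
 [ 565.    7.    0.]
 [ 528.  -30.    0.]
 [ 502. -222.    0.]
 [ 460. -409.    0.]]
[[ 514. -103.    0.]
 [ 512. -167.    0.]
 [ 496. -211.   -0.]]
side [[ 506.  -31.    0.]
 [ 503. -103.    0.]
 [ 491. -204.    0.]
 [ 476. -302.    0.]
 [ 463. -369.    0.]]
150 [[293. 204.]] [[368. 194.]] [[717.0, -160.0, 150.0], [590.0, -630.0, 150.0]] [[520.0, -237.0, 150.0], [639.0, 284.0, 150.0]]
200 [[292. 178.]] [[369. 163.]] [[674.0, -106.0, 200.0], [558.0, -538.0, 200.0]] [[519.0, -302.0, 200.0], [623.0, 156.0, 200.0]]
250 [[290. 150.]] [[370. 131.]] [[631.0, -52.0, 250.0], [525.0, -446.0, 250.0]] [[518.0, -367.0, 250.0], [608.0, 29.0, 250.0]]
300 [[288. 118.]] [[372.  96.]] [[588.0, 2.0, 300.0], [492.0, -354.0, 300.0]] [[517.0, -431.0, 300.0], [593.0, -98.0, 300.0]]
```

```bash
cat >> h.py <<'E'
from scipy.spatial.transform import Rotation as R
def rot(psi,t):
    y=np.array([np.cos(psi),np.sin(psi),0]); n=np.array([y[1],-y[0],0]); x=np.sin(t)*n+np.cos(t)*np.array([0,0,-1.]); return np.c_[x,y,np.cross(x,y)]
def pose(g,psi,t):
    Rm=rot(psi,t); return np.array(g,float)-171*Rm[:,0],Rm
def cur():
    s=env.state(); Rm=R.from_euler('xyz',s['tcp_rot']).as_matrix(); return s,np.array(s['eef_pos']),Rm
def dl(p,Rm,p2,R2): return np.r_[Rm.T@(p2-p),R.from_matrix(Rm.T@R2).as_rotvec()]
def show(rows,op):
    print(','.join(','.join(f'{v:.1f}' for v in r[:3])+','+','.join(f'{v:.3f}' for v in r[3:])+f',{op}' for r in rows))
def plan(g,psi,t,n,op,fr=None,twopi=0):
    s,p,Rm=cur(); psi0=np.arctan2(Rm[1,1],Rm[0,1]); t0=np.arctan2(np.linalg.norm(Rm[:2,0])*np.sign(Rm[:2,0]@[Rm[1,1],-Rm[0,1]]),-Rm[2,0])
    d=(psi-psi0+np.pi)%(2*np.pi)-np.pi+twopi*2*np.pi
    p2=pose(g,psi,t)[0]; rows=[]; a,A=p,Rm
    for k in range(1,n+1):
        f=k/n; b=p+f*(p2-p); B=rot(psi0+f*d,t0+f*(t-t0)); rows.append(dl(a,A,b,B)); a,A=b,B
    rows=np.array(rows); print('max',np.abs(rows).max(0).round(3)); show(rows,op)
def report():
    s,p,Rm=cur(); g=p+171*Rm[:,0]
    print('t',round(s['t'],3),'tcp',p.round(1),'grasp',g.round(2),'psi',np.degrees(np.arctan2(Rm[1,1],Rm[0,1])).round(2),'xaxis',Rm[:,0].round(4),'yz',Rm[2,1].round(4),'F',np.round(s['ft_force'],1),'M',np.round(s['moment'],2),'op',round(s['opening']*95,2),'j',np.round(s['joints'],3))
    return s,p,Rm,g
LIVE=np.array([461,-226.3]); YL=np.radians(22.5); PARK=np.array([480.8,177.8]); YP=np.radians(9.5)
def u(y): return np.array([-np.sin(y),np.cos(y)])
E
python3 - <<'E'
from h import *
report(); print(cur()[2].round(3))
g=np.r_[LIVE+0.75*u(YL),245]
plan(g,YL+np.pi/2,np.radians(20),20,0.57)
plan(g,YL+np.pi/2,np.radians(20),20,0.57,twopi=1)
E
```

```text
t 0.15 tcp [ 149.1 -606.9  404.3] grasp [ 149.05 -606.8   233.32] psi -76.2 xaxis [-1.e-04  8.e-04 -1.e+00] yz -0.0008 F [ 0.3 -0.5 -0.1] M [ 0.04  0.02 -0.  ] op 94.86 j [-1.436  0.491  1.559 -0.     1.092 -0.106]
[[-0.     0.239 -0.971]
 [ 0.001 -0.971 -0.239]
 [-1.    -0.001 -0.   ]]
max [6.5420e+00 2.2079e+01 2.1236e+01 1.4900e-01 1.7000e-02 5.0000e-02]
-0.1,-14.4,-16.8,0.149,-0.017,-0.000,0.57,-0.3,-16.7,-14.5,0.149,-0.017,-0.004,0.57,-0.5,-18.7,-11.8,0.149,-0.017,-0.006,0.57,-0.5,-20.2,-8.9,0.149,-0.017,-0.009,0.57,-0.5,-21.3,-5.8,0.149,-0.017,-0.012,0.57,-0.3,-21.9,-2.5,0.149,-0.017,-0.014,0.57,0.0,-22.1,0.7,0.149,-0.017,-0.017,0.57,0.4,-21.7,4.0,0.148,-0.017,-0.019,0.57,0.9,-20.9,7.2,0.148,-0.017,-0.022,0.57,1.5,-19.6,10.1,0.147,-0.017,-0.025,0.57,2.2,-17.8,12.9,0.147,-0.017,-0.027,0.57,2.9,-15.7,15.3,0.146,-0.017,-0.030,0.57,3.6,-13.2,17.3,0.146,-0.017,-0.032,0.57,4.3,-10.4,19.0,0.145,-0.017,-0.035,0.57,5.0,-7.4,20.2,0.145,-0.017,-0.037,0.57,5.5,-4.2,21.0,0.144,-0.017,-0.040,0.57,6.0,-0.9,21.2,0.143,-0.017,-0.042,0.57,6.4,2.4,21.0,0.143,-0.017,-0.045,0.57,6.5,5.6,20.3,0.142,
[... 229 characters left out ...]
-0.165,-0.017,0.007,0.57,-1.2,-4.7,-21.6,-0.164,-0.017,0.010,0.57,-1.6,-1.1,-22.0,-0.164,-0.017,0.013,0.57,-2.0,2.6,-21.9,-0.164,-0.017,0.016,0.57,-2.3,6.1,-21.1,-0.164,-0.017,0.019,0.57,-2.5,9.5,-19.8,-0.163,-0.017,0.021,0.57,-2.6,12.7,-17.9,-0.163,-0.017,0.024,0.57,-2.5,15.5,-15.6,-0.162,-0.017,0.027,0.57,-2.3,17.8,-12.8,-0.162,-0.017,0.030,0.57,-2.0,19.7,-9.7,-0.161,-0.017,0.033,0.57,-1.4,21.1,-6.4,-0.161,-0.017,0.036,0.57,-0.7,21.9,-2.9,-0.160,-0.017,0.038,0.57,0.1,22.1,0.6,-0.159,-0.017,0.041,0.57,1.0,21.7,4.1,-0.159,-0.017,0.044,0.57,2.1,20.7,7.4,-0.158,-0.017,0.047,0.57,3.1,19.2,10.5,-0.157,-0.017,0.050,0.57,4.3,17.1,13.3,-0.156,-0.017,0.052,0.57,5.3,14.6,15.7,-0.155,-0.017,0.055,0.57
```

Emit:
{"api": "jog_arm", "payload": {"deltas": [0, -14, -17, -0.165, -0.017, 0, 0.57, 0, -11, -19, -0.165, -0.017, 0, 0.57]}}

```text
t: 0.4
eef_pos: [175.0, -571.7, 403.1]
tcp_rot: [-0.225, 1.536, -2.789]
ft_force: [0.4, 0.2, 0.5]
opening: 0.846
```

```bash
python3 - <<'E'
from h import *
report()
g=np.r_[LIVE+0.75*u(YL),245]
plan(g,YL+np.pi/2,np.radians(20),18,0.57,twopi=0)
plan(g,YL+np.pi/2,np.radians(20),18,0.57,twopi=1)
E
```

```text
t 0.4 tcp [ 175.  -571.7  403.1] grasp [ 169.48 -573.68  232.2 ] psi -56.91 xaxis [-0.0322 -0.0119 -0.9994] yz -0.0077 F [0.4 0.2 0.5] M [ 0.01 -0.05 -0.01] op 80.32 j [-1.38   0.454  1.63  -0.039  1.052 -0.367]
max [5.2710e+00 2.2104e+01 2.2029e+01 1.6400e-01 1.9000e-02 5.5000e-02]
-0.8,-8.0,-20.6,-0.164,-0.019,0.015,0.57,-1.3,-4.6,-21.6,-0.164,-0.017,0.010,0.57,-1.7,-1.0,-22.0,-0.164,-0.017,0.013,0.57,-2.0,2.7,-21.9,-0.164,-0.017,0.016,0.57,-2.4,6.2,-21.1,-0.163,-0.017,0.019,0.57,-2.6,9.6,-19.8,-0.163,-0.017,0.021,0.57,-2.7,12.7,-17.9,-0.162,-0.017,0.024,0.57,-2.6,15.5,-15.5,-0.162,-0.017,0.027,0.57,-2.4,17.9,-12.8,-0.162,-0.017,0.030,0.57,-2.0,19.8,-9.7,-0.161,-0.017,0.033,0.57,-1.5,21.1,-6.4,-0.160,-0.017,0.036,0.57,-0.8,21.9,-2.9,-0.160,-0.017,0.038,0.57,0.0,22.1,0.6,-0.159,-0.017,0.041,0.57,1.0,21.7,4.1,-0.158,-0.017,0.044,0.57,2.0,20.7,7.5,-0.158,-0.017,0.047,0.57,3.1,19.2,10.6,-0.157,-0.017,0.049,0.57,4.2,17.1,13.4,-0.156,-0.017,0.052,0.57,5.3,14.6,15.8,-0.155,-0.017,0.055,0.57
max [5.8580e+00 2.2112e+01 2.1856e+01 5.1300e-01 2.0000e-02 1.7100e-01]
-0.8,-8.0,-20.6,-0.513,-0.020,0.029,0.57,-1.3,3.1,-21.9,-0.512,-0.017,0.031,0.57,-1.4,13.5,-17.5,-0.512,-0.017,0.040,0.57,-0.9,20.3,-8.6,-0.511,-0.017,0.049,0.57,0.1,22.0,2.4,-0.510,-0.017,0.058,0.57,1.4,17.9,12.8,-0.509,-0.017,0.067,0.57,2.6,9.3,19.9,-0.508,-0.017,0.076,0.57,3.3,-1.8,21.8,-0.506,-0.017,0.085,0.57,3.0,-12.4,18.1,-0.505,-0.017,0.093,0.57,1.7,-19.8,9.8,-0.503,-0.017,0.102,0.57,-0.4,-22.1,-1.0,-0.501,-0.017,0.111,0.57,-2.8,-18.7,-11.5,-0.499,-0.017,0.120,0.57,-4.8,-10.5,-18.8,-0.497,-0.017,0.128,0.57,-5.9,0.4,-21.3,-0.495,-0.017,0.137,0.57,-5.4,11.2,-18.3,-0.492,-0.017,0.146,0.57,-3.4,19.1,-10.6,-0.490,-0.017,0.154,0.57,-0.2,22.1,-0.2,-0.487,-0.017,0.163,0.57,3.3,19.4,10.1,-0.484,-0.017,0.171,0.57
```

Emit:
{"api": "jog_arm", "payload": {"deltas": [-1, -8, -20.6, -0.164, -0.019, 0.015, 0.57, -1.3, -4.6, -21.6, -0.164, -0.017, 0.01, 0.57, -1.7, -1, -22, -0.164, -0.017, 0.013, 0.57, -2, 2.7, -22, -0.164, -0.017, 0.016, 0.57, -2.4, 6.2, -21, -0.163, -0.017, 0.019, 0.57, -2.6, 9.6, -20, -0.163, -0.017, 0.021, 0.57, -2.7, 12.7, -18, -0.162, -0.017, 0.024, 0.57, -2.6, 15.5, -15.5, -0.162, -0.017, 0.027, 0.57, -2.4, 18, -13, -0.162, -0.017, 0.03, 0.57, -2, 20, -10, -0.161, -0.017, 0.033, 0.57]}}

```text
t: 1.65
eef_pos: [302.8, -381.0, 403.1]
tcp_rot: [-0.003, 1.364, -0.868]
ft_force: [0.7, -0.4, -0.4]
opening: 0.569
```

```bash
python3 - <<'E'
from h import *
report()
g=np.r_[LIVE+0.75*u(YL),245]
plan(g,YL+np.pi/2,np.radians(20),9,0.57,twopi=0)
E
```

```text
t 1.65 tcp [ 302.8 -381.   403.1] grasp [ 325.51 -407.89  235.73] psi 40.44 xaxis [ 0.1329 -0.157  -0.9786] yz -0.0007 F [ 0.7 -0.4 -0.4] M [ 0.09 -0.07  0.05] op 54.03 j [-1.041  0.276  1.929  0.053  0.733 -1.783]
max [4.5930e+00 1.8721e+01 1.4154e+01 1.3600e-01 1.6000e-02 4.7000e-02]
-1.1,18.4,-3.6,-0.136,-0.016,0.030,0.57,-0.5,18.7,-1.1,-0.136,-0.016,0.032,0.57,0.1,18.7,1.5,-0.136,-0.016,0.034,0.57,0.7,18.3,4.0,-0.135,-0.016,0.036,0.57,1.5,17.6,6.4,-0.134,-0.016,0.038,0.57,2.2,16.5,8.7,-0.134,-0.016,0.040,0.57,3.0,15.1,10.7,-0.133,-0.016,0.043,0.57,3.8,13.4,12.6,-0.132,-0.016,0.045,0.57,4.6,11.4,14.2,-0.132,-0.016,0.047,0.57
```

Emit:
{"api": "jog_arm", "payload": {"deltas": [-1, 18.4, -3.6, -0.136, -0.016, 0.03, 0.57, -0.5, 18.7, -1, -0.136, -0.016, 0.032, 0.57, 0, 18.7, 1.5, -0.136, -0.016, 0.034, 0.57, 0.7, 18.3, 4, -0.135, -0.016, 0.036, 0.57, 1.5, 17.6, 6.4, -0.134, -0.016, 0.038, 0.57, 2.2, 16.5, 8.7, -0.134, -0.016, 0.04, 0.57, 3, 15, 10.7, -0.133, -0.016, 0.043, 0.57, 3.8, 13.4, 12.6, -0.132, -0.016, 0.045, 0.57]}}

```text
t: 2.65
eef_pos: [424.2, -231.5, 420.4]
tcp_rot: [-0.043, 1.284, 0.205]
ft_force: [-0.3, -0.1, 0.3]
opening: 0.569
```

```bash
python3 - <<'E'
from h import *
report()
c=snap('wrist','w1.png');snap('side','s1.png');snap('scene','c1.png')
g=np.r_[LIVE+0.75*u(YL),245]
plan(g,YL+np.pi/2,np.radians(20),2,0.57,twopi=0)
print(proj(c,np.c_[[np.r_[LIVE,103],np.r_[LIVE+17*u(YL),103],np.r_[LIVE-17*u(YL),103]]]))
E
```

```text
t 2.65 tcp [ 424.2 -231.5  420.4] grasp [ 471.55 -221.72  256.42] psi 104.08 xaxis [ 0.2768  0.0575 -0.9592] yz -0.0121 F [-0.3 -0.1  0.3] M [0.04 0.03 0.03] op 54.06 j [-0.674  0.25   1.917  0.304  0.812 -2.684]
max [ 4.204  5.978 12.888  0.069  0.031  0.034]
4.2,-6.0,-12.4,-0.066,-0.031,0.034,0.57,3.6,-5.3,-12.9,-0.069,-0.031,0.024,0.57
[[318.66741461 164.53522801]
 [341.4866094  161.361032  ]
 [296.06783605 167.67887496]]
```

View pics/w1.png

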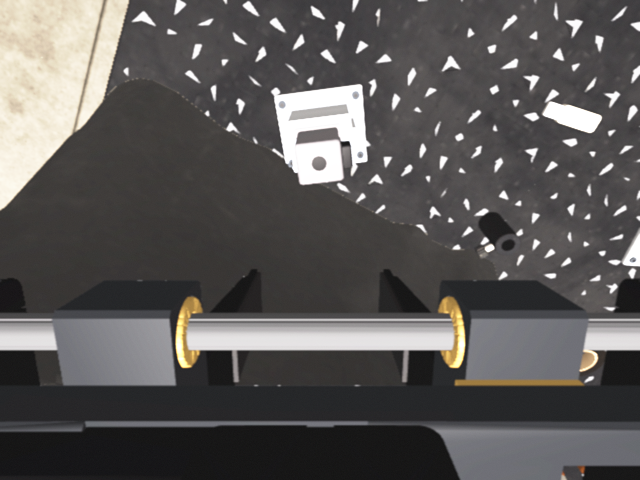

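View pics/s1.png

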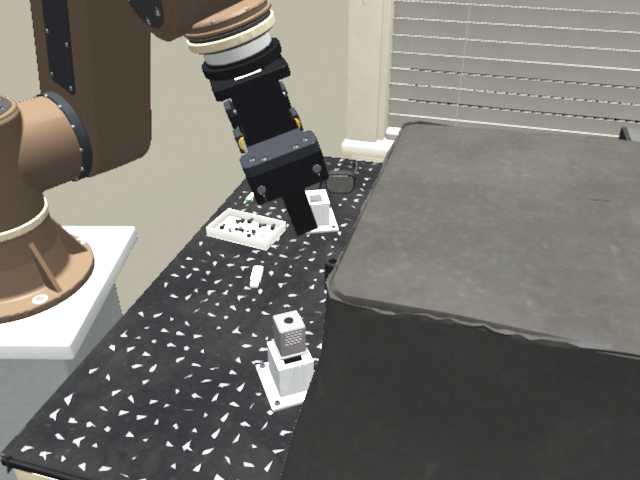

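View pics/c1.png

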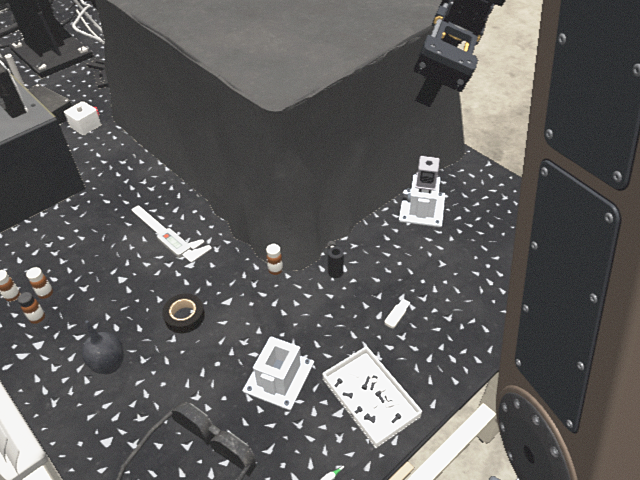

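The joint 6 reading of -2.684 is at its range limit, so I'll take the other half-turn of the grasp instead. The wrist picture shows the hood bore at (320,163), against a predicted (318.7,164.5), so the plug estimate holds.

```bash
python3 - <<'E'
from h import *
g=np.r_[LIVE+0.75*u(YL),255]
plan(g,YL-np.pi/2,np.radians(-20),18,0.57,twopi=0)
E
```

```text
max [0.28  1.365 1.388 0.166 0.036 0.054]
-0.1,-0.7,-1.2,0.164,0.036,-0.032,0.57,0.0,-0.9,-1.1,0.162,0.035,-0.039,0.57,0.1,-1.0,-0.9,0.163,0.035,-0.033,0.57,0.1,-1.2,-0.8,0.164,0.035,-0.027,0.57,0.2,-1.3,-0.6,0.165,0.035,-0.021,0.57,0.2,-1.3,-0.3,0.166,0.035,-0.015,0.57,0.3,-1.4,-0.1,0.166,0.035,-0.010,0.57,0.3,-1.4,0.1,0.166,0.035,-0.004,0.57,0.3,-1.3,0.4,0.166,0.035,0.002,0.57,0.3,-1.2,0.6,0.166,0.035,0.008,0.57,0.2,-1.1,0.8,0.166,0.035,0.014,0.57,0.2,-1.0,1.0,0.165,0.035,0.020,0.57,0.1,-0.8,1.1,0.164,0.035,0.026,0.57,0.1,-0.6,1.3,0.163,0.035,0.031,0.57,-0.0,-0.4,1.3,0.162,0.035,0.037,0.57,-0.1,-0.2,1.4,0.161,0.035,0.043,0.57,-0.1,0.1,1.4,0.159,0.035,0.049,0.57,-0.2,0.3,1.4,0.157,0.035,0.054,0.57
```

Emit:
{"api": "jog_arm", "payload": {"deltas": [0, -0.7, -1.2, 0.164, 0.036, -0.032, 0.57, 0, -0.9, -1, 0.162, 0.035, -0.039, 0.57, 0, -1, -1, 0.163, 0.035, -0.033, 0.57, 0, -1.2, -0.8, 0.164, 0.035, -0.027, 0.57, 0, -1.3, -0.6, 0.165, 0.035, -0.021, 0.57, 0, -1.3, -0.3, 0.166, 0.035, -0.015, 0.57, 0, -1.4, 0, 0.166, 0.035, -0.01, 0.57, 0, -1.4, 0, 0.166, 0.035, -0.004, 0.57, 0, -1.3, 0.4, 0.166, 0.035, 0.002, 0.57, 0, -1.2, 0.6, 0.166, 0.035, 0.008, 0.57]}}

```text
t: 4.05
eef_pos: [408.0, -246.4, 415.9]
tcp_rot: [-3.004, 1.497, 1.79]
ft_force: [0.2, 0.7, -0.4]
opening: 0.57
```

Emit:
{"api": "jog_arm", "payload": {"deltas": [0, -1, 0.8, 0.166, 0.035, 0.014, 0.57, 0, -1, 1, 0.165, 0.035, 0.02, 0.57, 0, -0.8, 1, 0.164, 0.035, 0.026, 0.57, 0, -0.6, 1.3, 0.163, 0.035, 0.031, 0.57, 0, -0.4, 1.3, 0.162, 0.035, 0.037, 0.57, 0, 0, 1.4, 0.161, 0.035, 0.043, 0.57, 0, 0, 1.4, 0.16, 0.035, 0.05, 0.57]}}

```text
t: 4.92
eef_pos: [396.0, -257.5, 411.7]
tcp_rot: [-3.083, 1.26, 0.488]
ft_force: [0.6, 0.3, 0.1]
opening: 0.569
```

```bash
python3 - <<'E'
from h import *
report()
c=snap('wrist','w2.png')
print(proj(c,np.c_[[np.r_[LIVE,103],np.r_[LIVE+17*u(YL),103],np.r_[LIVE-17*u(YL),103]]]))
g=np.r_[LIVE+0.75*u(YL),255]
plan(g,YL-np.pi/2,np.radians(-20),2,0.57,twopi=0)
E
```

```text
t 4.925 tcp [ 396.  -257.5  411.7] grasp [ 442.13 -232.95  248.93] psi -65.19 xaxis [ 0.27    0.1434 -0.9521] yz -0.0178 F [0.6 0.3 0.1] M [-0.11  0.13 -0.05] op 54.05 j [-0.768  0.254  1.94   0.385  0.885  0.137]
[[326.94025169 264.70446959]
 [305.43927121 263.83645586]
 [348.49342323 265.57459033]]
max [0.348 2.19  7.187 0.015 0.019 0.022]
0.3,-2.1,-7.2,0.010,0.019,0.022,0.57,0.3,-2.2,-7.2,0.015,0.018,0.005,0.57
```

View pics/w2.png

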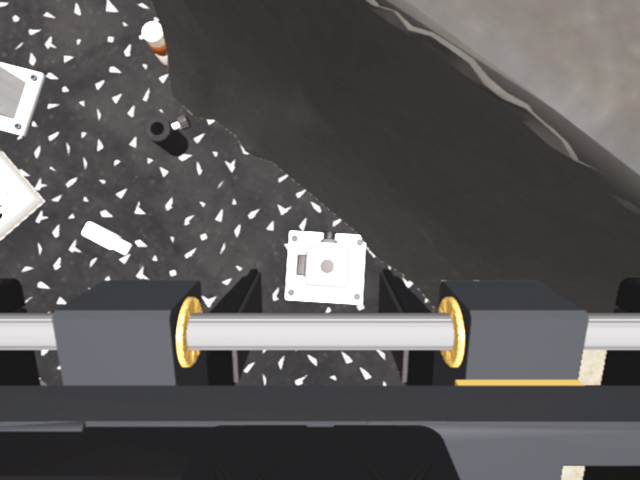

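```bash
python3 - <<'E'
import cv2
i=cv2.imread('pics/w2.png')[220:315,275:380]
cv2.imwrite('pics/z5.png',cv2.resize(i,None,fx=6,fy=6,interpolation=cv2.INTER_CUBIC))
E
```

```text
(no output)
```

View pics/z5.png

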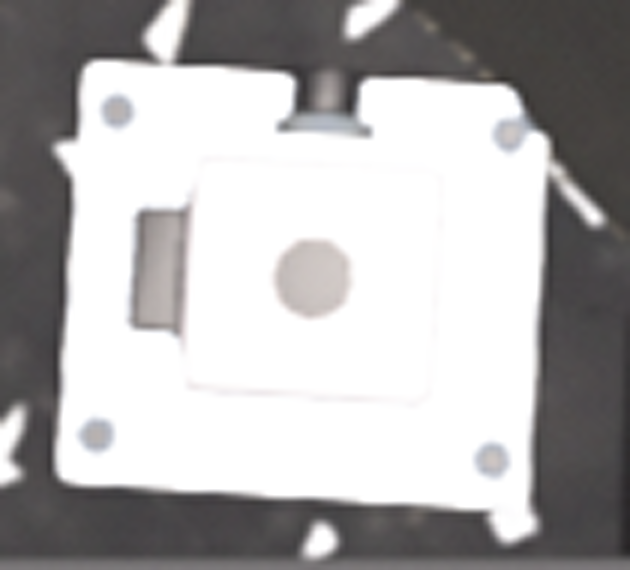

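```bash
python3 - <<'E'
from h import *
c=load('w2.png')
print('hood');rect(onz(c,crop([(200,160),(440,168),(424,402),(186,388)],275,220),103))
print('bore',onz(c,crop([(313,278)],275,220),103))
print('screws');rect(onz(c,crop([(118,110),(509,134),(491,460),(96,434)],275,220),8))
w=load('w1.png'); print('bore w1',onz(w,[(320,162.5)],103))
# wall base in wrist view, and top edge
print(onz(c,[(250,152),(300,183),(345,218),(400,275)],0).round())
for z in(250,270): print(onz(c,[(440,40),(500,85),(575,155)],z).round().tolist())
E
```

```text
hood
corners [[467.9, -206.5], [480.2, -235.7], [451.5, -246.5], [440.0, -217.5]] c [ 459.9 -226.6]
  edge 31.7 ang -67.2
  edge 30.8 ang -159.4
  edge 31.2 ang 111.5
  edge 30.0 ang 21.4
bore [[ 460.06980918 -226.56352097  103.        ]]
screws
corners [[473.2, -183.1], [497.7, -246.3], [445.6, -266.5], [421.2, -203.4]] c [ 459.5 -224.8]
  edge 67.7 ang -68.8
  edge 55.9 ang -158.7
  edge 67.7 ang 111.2
  edge 55.8 ang 21.2
bore w1 [[ 459.24623747 -225.72327229  103.        ]]
[[ 538.  -99.    0.]
 [ 530. -163.    0.]
 [ 515. -222.    0.]
 [ 485. -299.    0.]]
[[567.0, -231.0, 250.0], [559.0, -262.0, 250.0], [544.0, -302.0, 250.0]]
[[553.0, -231.0, 270.0], [546.0, -258.0, 270.0], [533.0, -293.0, 270.0]]
```

```bash
cat >> h.py <<'E'
LIVE=np.array([460.2,-226.3]); YL=np.radians(21.4)
E
python3 - <<'E'
from h import *
g=np.r_[LIVE+0.75*u(YL),150]
plan(g,YL-np.pi/2,np.radians(-20),6,0.57)
E
```

```text
max [1.671e+01 1.028e+00 3.633e+00 8.000e-03 7.000e-03 2.000e-02]
16.7,-0.6,3.1,0.003,0.007,0.020,0.57,16.7,-1.0,3.2,0.008,0.006,0.003,0.57,16.7,-1.0,3.3,0.008,0.006,0.003,0.57,16.6,-1.0,3.4,0.008,0.006,0.003,0.57,16.6,-1.0,3.5,0.008,0.006,0.003,0.57,16.6,-1.0,3.6,0.008,0.006,0.003,0.57
```

Emit:
{"api": "jog_arm", "payload": {"deltas": [16.7, -0.6, 3, 0.003, 0.007, 0.02, 0.57, 16.7, -1, 3.2, 0.008, 0.006, 0.003, 0.57, 16.7, -1, 3.3, 0.008, 0.006, 0.003, 0.57, 16.6, -1, 3.4, 0.008, 0.006, 0.003, 0.57, 16.6, -1, 3.5, 0.008, 0.006, 0.003, 0.57, 16.6, -1, 3.6, 0.008, 0.006, 0.003, 0.57, 0, 0, 0, 0, 0, 0, 0.57]}}

```text
t: 5.85
eef_pos: [402.2, -250.2, 306.6]
tcp_rot: [3.135, 1.226, 0.373]
ft_force: [-0.7, -0.2, -0.2]
opening: 0.57
```

```bash
python3 - <<'E'
from h import *
report()
c=snap('wrist','w3.png');snap('side','s3.png')
print(proj(c,np.c_[[np.r_[LIVE,103],np.r_[LIVE+17*u(YL),103],np.r_[LIVE-17*u(YL),103]]]))
g=np.r_[LIVE+0.75*u(YL),89]
plan(g,YL-np.pi/2,np.radians(-20),6,0.57)
E
```

```text
t 5.85 tcp [ 402.2 -250.2  306.6] grasp [ 456.08 -229.14  145.67] psi -68.28 xaxis [ 0.3151  0.1234 -0.941 ] yz 0.0021 F [-0.7 -0.2 -0.2] M [-0.03  0.16 -0.02] op 54.13 j [-0.75   0.412  2.069  0.584  0.586 -0.037]
[[319.2818699  293.2730672 ]
 [286.78406825 293.08433074]
 [351.77838054 293.46179616]]
max [9.331e+00 3.850e-01 2.669e+00 2.000e-03 0.000e+00 4.000e-03]
9.3,-0.4,2.6,0.002,0.000,-0.004,0.57,9.3,-0.3,2.7,0.001,0.000,0.000,0.57,9.3,-0.3,2.7,0.001,0.000,0.000,0.57,9.3,-0.3,2.7,0.001,0.000,0.000,0.57,9.3,-0.3,2.7,0.001,0.000,0.000,0.57,9.3,-0.3,2.7,0.001,0.000,0.000,0.57
```

View pics/w3.png

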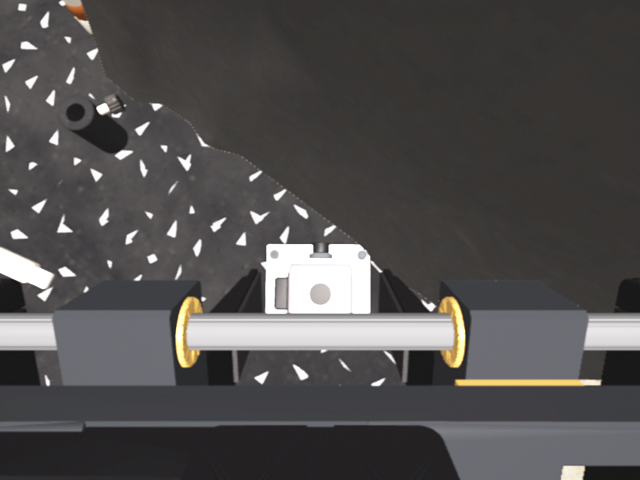

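View pics/s3.png

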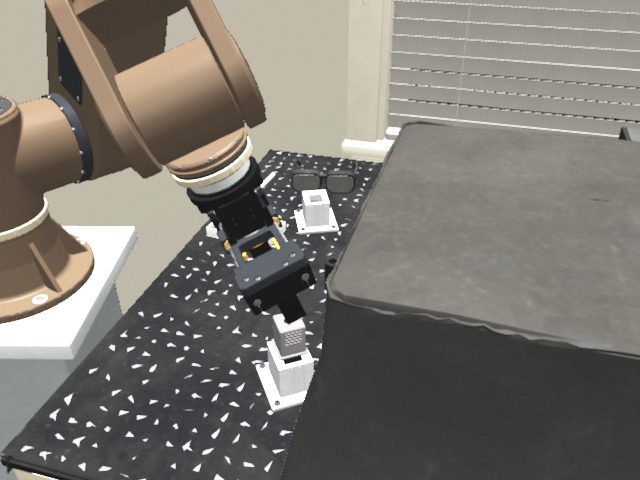

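```bash
python3 - <<'E'
from h import *
g=np.r_[LIVE+2*u(YL),89]
plan(g,YL-np.pi/2,np.radians(-20),6,0.62)
E
```

```text
max [9.331e+00 5.930e-01 2.669e+00 2.000e-03 0.000e+00 4.000e-03]
9.3,-0.6,2.6,0.002,0.000,-0.004,0.62,9.3,-0.6,2.7,0.001,0.000,0.000,0.62,9.3,-0.6,2.7,0.001,0.000,0.000,0.62,9.3,-0.6,2.7,0.001,0.000,0.000,0.62,9.3,-0.6,2.7,0.001,0.000,0.000,0.62,9.3,-0.6,2.7,0.001,0.000,0.000,0.62
```

Emit:
{"api": "jog_arm", "payload": {"deltas": [9.3, -1, 2.6, 0.002, 0, -0.004, 0.62, 9.3, -0.6, 2.7, 0, 0, 0, 0.62, 9.3, -0.6, 2.7, 0, 0, 0, 0.62, 9.3, -0.6, 2.7, 0, 0, 0, 0.62, 9.3, -0.6, 2.7, 0, 0, 0, 0.62, 9.3, -0.6, 2.7, 0, 0, 0, 0.62, 0, 0, 0, 0, 0, 0, 0.62]}}

```text
t: 6.82
eef_pos: [404.6, -245.2, 246.4]
tcp_rot: [3.14, 1.225, 0.378]
ft_force: [0.2, 1.0, 0.1]
opening: 0.62
```

```bash
python3 - <<'E'
from h import *
report()
c=snap('wrist','w4.png');snap('side','s4.png');snap('scene','c4.png')
print(proj(c,np.c_[[np.r_[LIVE,103],np.r_[LIVE+17*u(YL),103],np.r_[LIVE-17*u(YL),103]]]))
g=np.r_[LIVE+.8*u(YL),89]
plan(g,YL-np.pi/2,np.radians(-20),1,0.62)
E
```

```text
t 6.825 tcp [ 404.6 -245.2  246.4] grasp [ 458.49 -223.84   85.53] psi -68.28 xaxis [ 0.3153  0.125  -0.9407] yz 0.0006 F [0.2 1.  0.1] M [-0.03  0.2   0.04] op 58.92 j [-0.738  0.524  2.119  0.763  0.457 -0.231]
[[330.12983797 308.37276439]
 [284.04604087 308.09865539]
 [376.22837609 308.64696107]]
max [2.151e+00 1.726e+00 9.610e-01 6.000e-03 2.000e-03 0.000e+00]
-2.2,1.7,-1.0,0.006,0.002,-0.000,0.62
```

View pics/w4.png

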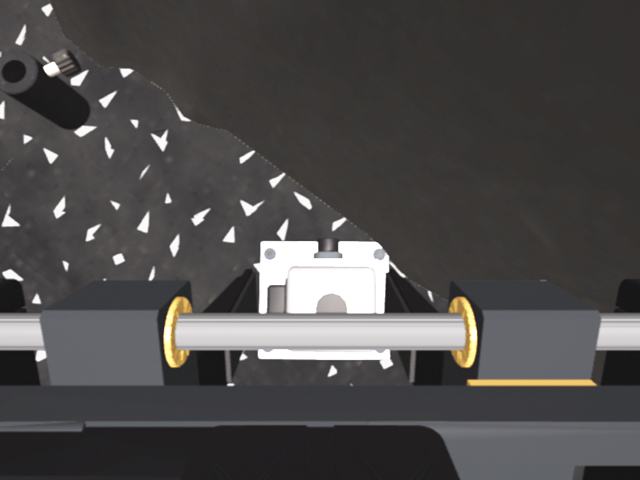

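View pics/s4.png

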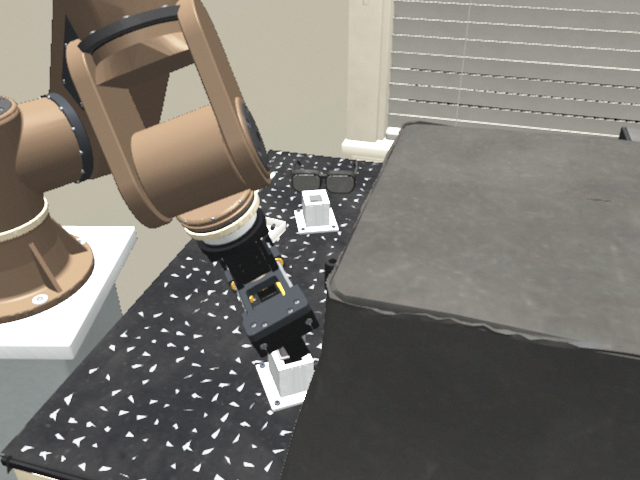

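View pics/c4.png

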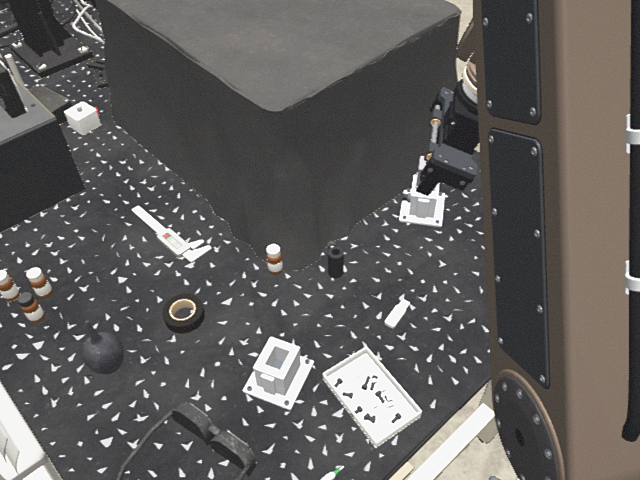

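Emit:
{"api": "jog_arm", "payload": {"deltas": [-2.2, 2.2, -1, 0.006, 0.002, 0, 0.48, 0, 0, 0, 0, 0, 0, 0.48]}}

```text
t: 7.22
eef_pos: [405.8, -247.6, 250.5]
tcp_rot: [3.139, 1.221, 0.37]
ft_force: [0.3, 0.4, 0.4]
opening: 0.49
```

```bash
python3 - <<'E'
from h import *
LIVE=LIVE-.5*u(YL)
report()
c=snap('wrist','w5.png')
print(proj(c,np.c_[[np.r_[LIVE,103],np.r_[LIVE+17*u(YL),103],np.r_[LIVE-17*u(YL),103]]]))
g=np.r_[LIVE+.8*u(YL),89]
plan(g,YL-np.pi/2,np.radians(-20),1,0.62)
E
```

```text
t 7.225 tcp [ 405.8 -247.6  250.5] grasp [ 460.38 -226.36   89.84] psi -68.63 xaxis [ 0.3192  0.124  -0.9395] yz 0.0009 F [0.3 0.4 0.4] M [0.02 0.15 0.01] op 46.51 j [-0.74   0.517  2.112  0.752  0.466 -0.214]
[[323.09681206 309.73671728]
 [278.31725178 309.74930519]
 [367.8795523  309.72412848]]
max [0.672 0.123 0.29  0.    0.    0.001]
0.7,-0.1,0.3,-0.000,-0.000,-0.001,0.62
```

View pics/w5.png

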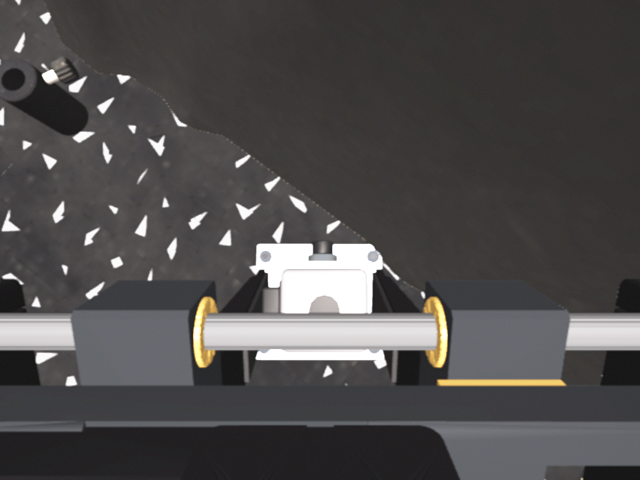

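Emit:
{"api": "jog_arm", "payload": {"deltas": [0.7, 0, 0.3, 0, 0, 0, 0.42, 0, 0, 0, 0, 0, 0, 0.4]}}

```text
t: 7.52
eef_pos: [405.7, -247.6, 250.0]
tcp_rot: [3.137, 1.221, 0.368]
ft_force: [0.8, -0.7, 2.5]
opening: 0.409
```

```bash
python3 - <<'E'
from h import *
report()
E
```

```text
t 7.525 tcp [ 405.7 -247.6  250. ] grasp [ 460.43 -226.49   89.36] psi -68.63 xaxis [ 0.3198  0.1234 -0.9394] yz 0.0017 F [ 0.8 -0.7  2.5] M [-0.3   0.07 -0.04] op 38.84 j [-0.741  0.518  2.113  0.755  0.464 -0.217]
```

Emit:
{"api": "jog_arm", "payload": {"deltas": [0, 0, 0, 0, 0, 0, 0.2, 0, 0, 0, 0, 0, 0, 0.2, 0, 0, 0, 0, 0, 0, 0.2]}}

```text
t: 7.9
eef_pos: [405.9, -247.8, 250.3]
tcp_rot: [3.133, 1.22, 0.365]
ft_force: [0.8, -1.7, 3.3]
opening: 0.358
```

```bash
python3 - <<'E'
from h import *
report()
E
```

```text
t 7.9 tcp [ 405.9 -247.8  250.3] grasp [ 460.72 -226.88   89.7 ] psi -68.65 xaxis [ 0.3207  0.1224 -0.9392] yz 0.0029 F [ 0.8 -1.7  3.3] M [-0.11  0.11  0.01] op 33.97 j [-0.741  0.518  2.112  0.755  0.464 -0.217]
```

Emit:
{"api": "jog_arm", "payload": {"deltas": [-1.9, 0, -0.7, 0, 0, 0, 0.2, -1.9, 0, -0.7, 0, 0, 0, 0.2]}}

```text
t: 8.15
eef_pos: [405.7, -247.6, 254.1]
tcp_rot: [3.137, 1.221, 0.369]
ft_force: [0.2, -0.0, -1.5]
opening: 0.352
```

```bash
python3 - <<'E'
from h import *
s,p,Rm,g=report(); print(Rm.T@[0,0,1])
E
```

```text
t 8.15 tcp [ 405.7 -247.6  254.1] grasp [ 460.32 -226.47   93.43] psi -68.64 xaxis [ 0.3195  0.1235 -0.9395] yz 0.0014 F [ 0.2 -0.  -1.5] M [-0.14  0.26  0.01] op 33.45 j [-0.741  0.51   2.11   0.74   0.472 -0.2  ]
[-0.93951798  0.00142839 -0.34249661]
```

Emit:
{"api": "jog_arm", "payload": {"deltas": [-4.7, 0, -1.7, 0, 0, 0, 0.2, -4.7, 0, -1.7, 0, 0, 0, 0.2, -4.7, 0, -1.7, 0, 0, 0, 0.2]}}

```text
t: 8.52
eef_pos: [405.6, -247.5, 269.7]
tcp_rot: [3.139, 1.222, 0.371]
ft_force: [0.7, -0.9, -2.1]
opening: 0.354
```

```bash
python3 - <<'E'
from h import *
s,p,Rm,g=report(); print(Rm.T@[0,0,1])
E
```

```text
t 8.525 tcp [ 405.6 -247.5  269.7] grasp [ 460.06 -226.38  109.02] psi -68.63 xaxis [ 0.3186  0.1238 -0.9398] yz 0.0008 F [ 0.7 -0.9 -2.1] M [-0.26  0.19 -0.08] op 33.6 j [-0.741  0.48   2.098  0.687  0.504 -0.141]
[-9.39758355e-01  8.47922942e-04 -3.41838435e-01]
```

Emit:
{"api": "jog_arm", "payload": {"deltas": [-4.7, 0, -1.7, 0, 0, 0, 0.2, -4.7, 0, -1.7, 0, 0, 0, 0.2, -4.7, 0, -1.7, 0, 0, 0, 0.2, -4.7, 0, -1.7, 0, 0, 0, 0.2, -4.7, 0, -1.7, 0, 0, 0, 0.2]}}

```text
t: 9.15
eef_pos: [405.4, -247.3, 296.7]
tcp_rot: [3.14, 1.222, 0.372]
ft_force: [-0.8, -0.5, -1.1]
opening: 0.355
```

```bash
python3 - <<'E'
from h import *
s,p,Rm,g=report(); print(Rm.T@[0,0,1])
E
```

```text
t 9.15 tcp [ 405.4 -247.3  296.7] grasp [ 459.82 -226.04  135.99] psi -68.61 xaxis [ 0.3185  0.1243 -0.9398] yz 0.0004 F [-0.8 -0.5 -1.1] M [-0.1   0.26 -0.02] op 33.73 j [-0.741  0.43   2.077  0.613  0.562 -0.055]
[-9.39757844e-01  4.35686281e-04 -3.41840614e-01]
```

Emit:
{"api": "jog_arm", "payload": {"deltas": [-12, 0, -4.4, 0, 0, 0, 0.2, -12, 0, -4.4, 0, 0, 0, 0.2, -12, 0, -4.4, 0, 0, 0, 0.2, -12, 0, -4.4, 0, 0, 0, 0.2, 0, 0, 0, 0, 0, 0, 0.2]}}

```text
t: 9.78
eef_pos: [405.4, -247.2, 352.5]
tcp_rot: [3.136, 1.221, 0.368]
ft_force: [-1.1, 0.1, -2.4]
opening: 0.36
```

```bash
python3 - <<'E'
from h import *
report()
snap('side','s6.png');snap('scene','c6.png');snap('wrist','w6.png')
for a,b,(x,y,w,h),n in [('s6',0,(220,200,130,100),0),('c6',0,(380,100,130,100),1)]:
    i=cv2.imread(f'pics/{a}.png')[y:y+h,x:x+w]; cv2.imwrite(f'pics/z{a}.png',cv2.resize(i,None,fx=6,fy=6,interpolation=cv2.INTER_CUBIC))
g=np.r_[PARK+0.75*u(YP),190]
plan(g,YP-np.pi/2,np.radians(-20),16,0.2)
E
```

```text
t 9.775 tcp [ 405.4 -247.2  352.5] grasp [ 460.03 -226.12  191.85] psi -68.62 xaxis [ 0.3195  0.123  -0.9396] yz 0.002 F [-1.1  0.1 -2.4] M [-0.16  0.25  0.02] op 34.17 j [-0.74   0.336  2.021  0.504  0.687  0.08 ]
max [3.6160e+00 2.5387e+01 9.8670e+00 1.2000e-02 0.0000e+00 5.0000e-03]
3.6,-23.8,-9.9,0.012,0.000,0.005,0.2,3.5,-23.9,-9.6,0.012,0.000,0.004,0.2,3.4,-24.1,-9.3,0.012,0.000,0.004,0.2,3.3,-24.2,-9.0,0.012,0.000,0.004,0.2,3.2,-24.3,-8.7,0.012,0.000,0.004,0.2,3.1,-24.4,-8.4,0.012,0.000,0.004,0.2,3.0,-24.5,-8.1,0.012,0.000,0.004,0.2,2.9,-24.7,-7.8,0.012,0.000,0.004,0.2,2.8,-24.8,-7.5,0.012,0.000,0.004,0.2,2.6,-24.9,-7.2,0.012,0.000,0.004,0.2,2.5,-25.0,-6.9,0.012,0.000,0.004,0.2,2.4,-25.1,-6.6,0.012,0.000,0.004,0.2,2.3,-25.1,-6.3,0.012,0.000,0.004,0.2,2.2,-25.2,-6.0,0.012,0.000,0.004,0.2,2.1,-25.3,-5.7,0.012,0.000,0.004,0.2,2.0,-25.4,-5.4,0.012,0.000,0.004,0.2
```

View pics/zs6.png

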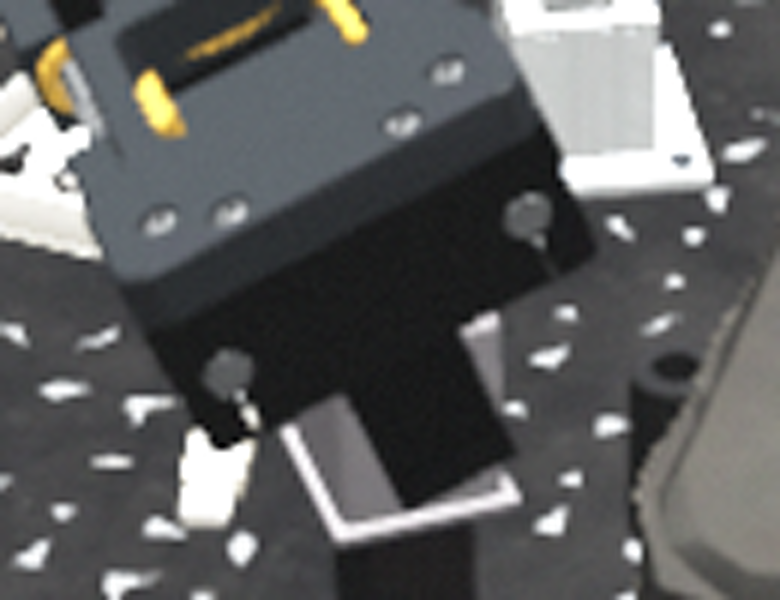

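View pics/zc6.png

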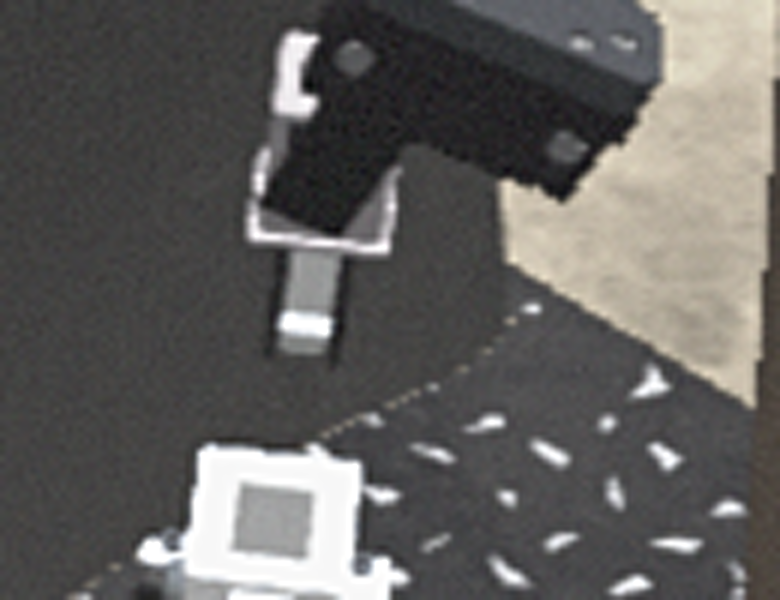

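View pics/w6.png

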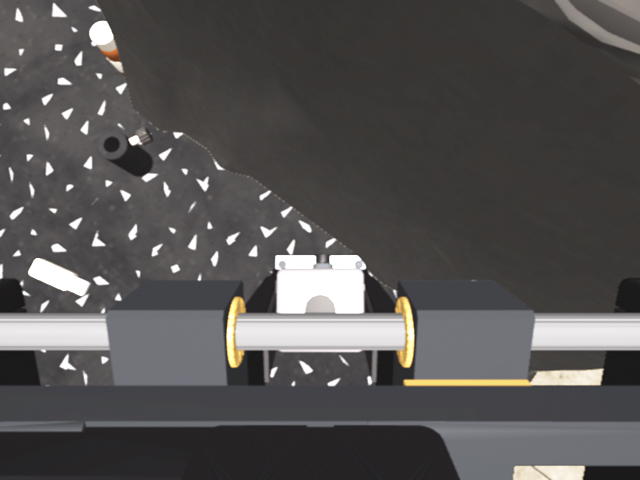

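Emit:
{"api": "jog_arm", "payload": {"deltas": [3.6, -24, -10, 0.012, 0, 0.005, 0.2, 3.5, -24, -9.6, 0.012, 0, 0.004, 0.2, 3.4, -24, -9.3, 0.012, 0, 0.004, 0.2, 3.3, -24, -9, 0.012, 0, 0.004, 0.2, 3.2, -24, -8.7, 0.012, 0, 0.004, 0.2, 3, -24, -8.4, 0.012, 0, 0.004, 0.2, 3, -24.5, -8, 0.012, 0, 0.004, 0.2, 2.9, -24.7, -7.8, 0.012, 0, 0.004, 0.2]}}

```text
t: 10.92
eef_pos: [414.6, -35.1, 347.2]
tcp_rot: [-3.117, 1.228, 0.287]
ft_force: [0.8, -0.2, -2.5]
opening: 0.363
```

```bash
python3 - <<'E'
from h import *
report()
g=np.r_[PARK+0.75*u(YP),190]
plan(g,YP-np.pi/2,np.radians(-20),9,0.2)
E
```

```text
t 10.925 tcp [414.6 -35.1 347.2] grasp [469.69 -18.86 186.15] psi -74.84 xaxis [ 0.322   0.0952 -0.942 ] yz -0.0081 F [ 0.8 -0.2 -2.5] M [-0.1   0.25 -0.  ] op 34.5 j [-0.28   0.258  2.173  0.424  0.453  0.669]
max [2.0940e+00 2.2152e+01 6.4990e+00 1.0000e-02 1.0000e-03 1.1000e-02]
2.1,-21.6,-6.5,0.008,0.001,0.011,0.2,1.9,-21.7,-6.3,0.010,0.001,0.004,0.2,1.8,-21.8,-6.1,0.010,0.001,0.004,0.2,1.7,-21.8,-5.9,0.010,0.001,0.004,0.2,1.6,-21.9,-5.7,0.010,0.001,0.004,0.2,1.5,-22.0,-5.4,0.010,0.001,0.004,0.2,1.5,-22.0,-5.2,0.010,0.001,0.004,0.2,1.4,-22.1,-5.0,0.010,0.001,0.004,0.2,1.3,-22.2,-4.7,0.010,0.001,0.004,0.2
```

Emit:
{"api": "jog_arm", "payload": {"deltas": [2, -21.6, -6.5, 0.008, 0, 0.011, 0.2, 1.9, -21.7, -6.3, 0.01, 0, 0.004, 0.2, 1.8, -21.8, -6, 0.01, 0, 0.004, 0.2, 1.7, -21.8, -5.9, 0.01, 0, 0.004, 0.2, 1.6, -22, -5.7, 0.01, 0, 0.004, 0.2, 1.5, -22, -5.4, 0.01, 0, 0.004, 0.2, 1.5, -22, -5.2, 0.01, 0, 0.004, 0.2, 1.4, -20, -5, 0.01, 0, 0.004, 0.2, 1, -12, -2.5, 0.008, 0, 0.004, 0.2, 0, 0, 0, 0, 0, 0, 0.2]}}

```text
t: 12.18
eef_pos: [422.3, 164.3, 344.8]
tcp_rot: [3.139, 1.241, 0.165]
ft_force: [0.2, -0.5, -1.1]
opening: 0.358
```

```bash
python3 - <<'E'
from h import *
report()
snap('side','s7.png');snap('scene','c7.png');snap('wrist','w7.png')
g=np.r_[PARK+0.75*u(YP),190]
plan(g,YP-np.pi/2,np.radians(-20),1,0.2)
E
```

```text
t 12.175 tcp [422.3 164.3 344.8] grasp [476.93 173.45 183.07] psi -80.36 xaxis [ 0.3196  0.0533 -0.9461] yz 0.001 F [ 0.2 -0.5 -1.1] M [-0.08  0.24  0.01] op 34.02 j [ 0.229  0.309  2.097 -0.052  0.407  1.676]
max [4.740e+00 5.252e+00 3.270e+00 1.000e-03 1.900e-02 1.000e-03]
-4.7,-5.3,-3.3,0.001,0.019,-0.001,0.2
```

View pics/s7.png

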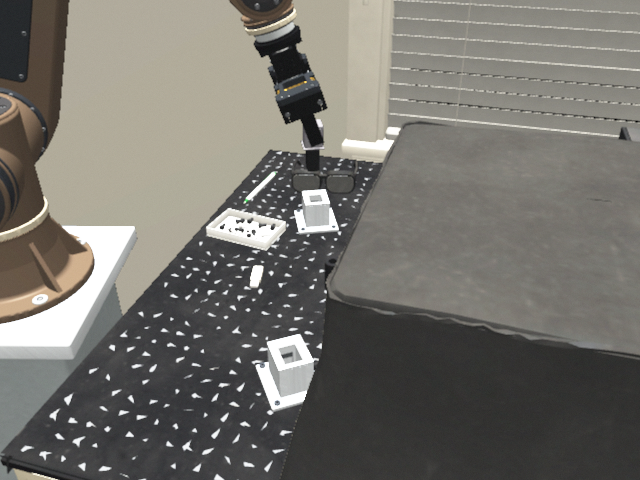

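View pics/c7.png

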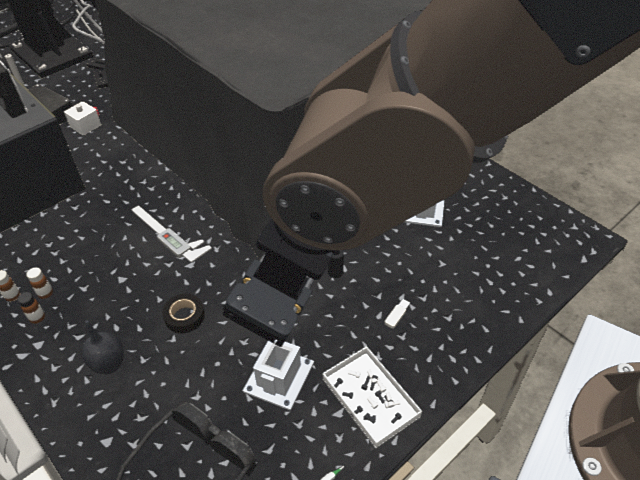

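View pics/w7.png

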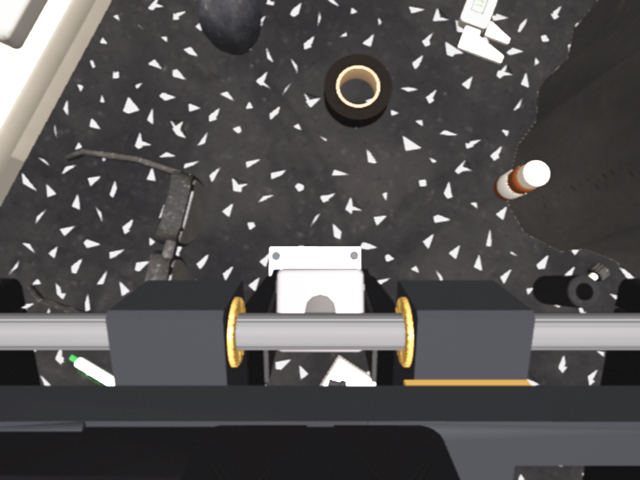

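```bash
python3 - <<'E'
from h import *
s,p,Rm,g=report()
g=np.r_[p[:2],p[2]-171]
plan(g,YP-np.pi/2,np.radians(0),2,0.2)
E
```

```text
t 12.325 tcp [422.3 163.4 345.1] grasp [477.08 172.5  183.4 ] psi -80.44 xaxis [ 0.3202  0.053  -0.9459] yz 0.001 F [-0.2  0.2 -2.2] M [-0.06  0.26  0.  ] op 33.78 j [ 0.227  0.308  2.098 -0.052  0.407  1.675]
max [0.    0.    0.    0.001 0.165 0.001]
0.0,0.0,0.0,0.001,-0.165,-0.001,0.2,0.0,0.0,0.0,0.001,-0.165,0.000,0.2
```

Emit:
{"api": "jog_arm", "payload": {"deltas": [0, 0, 0, 0, -0.165, 0, 0.2, 0, 0, 0, 0, -0.165, 0, 0.2, 0, 0, 0, 0, 0, 0, 0.2]}}

```text
t: 12.7
eef_pos: [422.4, 161.8, 345.1]
tcp_rot: [-0.046, 1.564, -3.023]
ft_force: [-0.6, -0.4, -2.4]
opening: 0.359
```

```bash
python3 - <<'E'
from h import *
report()
snap('wrist','w8.png')
E
```

```text
t 12.7 tcp [422.4 161.8 345.1] grasp [421.16 161.66 174.07] psi -80.53 xaxis [-7.2e-03 -9.0e-04 -1.0e+00] yz -0.0003 F [-0.6 -0.4 -2.4] M [ 0.03 -0.05 -0.01] op 34.09 j [2.190e-01 3.330e-01 2.035e+00 1.000e-03 7.800e-01 1.624e+00]
```

View pics/w8.png

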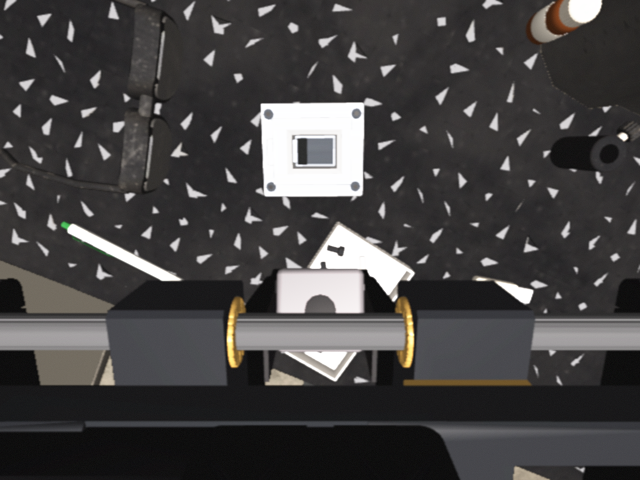

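```bash
python3 - <<'E'
import cv2
i=cv2.imread('pics/w8.png')[90:210,250:380]
cv2.imwrite('pics/z8.png',cv2.resize(i,None,fx=5,fy=5,interpolation=cv2.INTER_CUBIC))
E
```

```text
(no output)
```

View pics/z8.png

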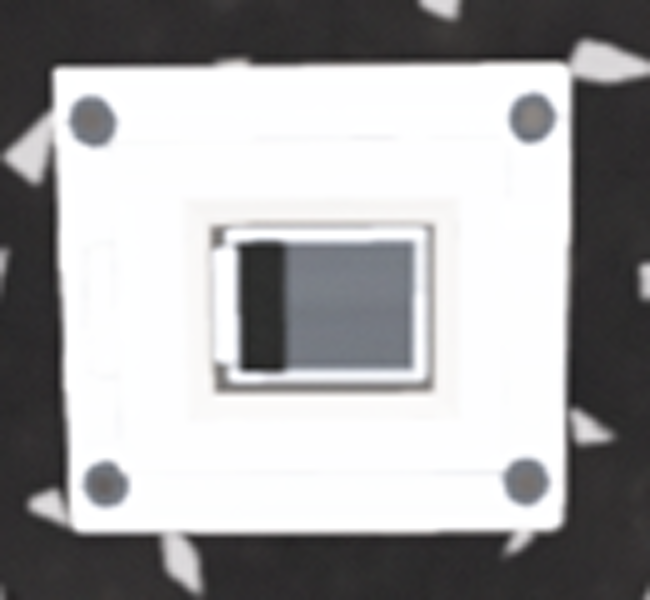

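```bash
python3 - <<'E'
from h import *
c=load('w8.png')
C=lambda q:crop(q,250,90,5)
print('bevel');rect(onz(c,C([(182,200),(460,198),(455,415),(190,418)]),53))
print('rim');rect(onz(c,C([(211,227),(434,226),(433,390),(214,391)]),50))
print('screws');rect(onz(c,C([(92,120),(532,117),(526,481),(106,484)]),8))
print('flange');rect(onz(c,C([(53,68),(570,63),(563,527),(70,531)]),8))
E
```

```text
bevel
corners [[491.3, 197.2], [497.7, 160.6], [469.5, 156.2], [463.1, 191.9]] c [480.4 176.5]
  edge 37.1 ang -80.1
  edge 28.6 ang -171.1
  edge 36.3 ang 100.1
  edge 28.7 ang 10.5
rim
corners [[488.6, 193.0], [493.7, 163.3], [472.1, 159.6], [467.0, 189.4]] c [480.3 176.4]
  edge 30.2 ang -80.3
  edge 21.8 ang -170.3
  edge 30.2 ang 99.7
  edge 21.8 ang 9.6
screws
corners [[501.7, 216.6], [513.3, 149.8], [458.4, 140.3], [446.7, 206.9]] c [480.  178.4]
  edge 67.8 ang -80.2
  edge 55.8 ang -170.2
  edge 67.6 ang 99.9
  edge 55.8 ang 10.0
flange
corners [[508.3, 223.5], [522.0, 145.5], [452.1, 133.0], [438.3, 211.7]] c [480.2 178.4]
  edge 79.2 ang -80.0
  edge 71.1 ang -169.9
  edge 79.8 ang 100.0
  edge 71.0 ang 9.6
```

```bash
cat >> h.py <<'E'
PG=np.array([480.5,176.8]); YP=np.radians(10.0); T=np.radians(-20.05)
E
python3 - <<'E'
from h import *
s,p,Rm,g=report()
plan(np.r_[PG,160],YP-np.pi/2,T,4,0.2)
E
```

```text
t 12.75 tcp [422.3 161.8 345.1] grasp [421.43 161.74 174.1 ] psi -80.53 xaxis [-4.8e-03 -5.0e-04 -1.0e+00] yz -0.0003 F [-0.4 -0.3 -1.9] M [0.02 0.01 0.01] op 34.15 j [2.200e-01 3.330e-01 2.036e+00 1.000e-03 7.770e-01 1.625e+00]
max [6.122e+00 1.159e+00 1.260e+00 2.000e-03 8.900e-02 1.000e-03]
6.1,-1.2,-0.4,-0.002,0.089,0.000,0.2,6.1,-1.2,0.2,-0.002,0.089,-0.000,0.2,6.1,-1.2,0.7,-0.002,0.089,-0.000,0.2,6.0,-1.2,1.3,-0.002,0.089,-0.001,0.2
```

Emit:
{"api": "jog_arm", "payload": {"deltas": [6, -1.2, -0.4, 0.002, 0.089, 0, 0.2, 6, -1.2, 0, 0.002, 0.089, 0, 0.2, 6, -1.2, 0.7, 0.002, 0.089, 0, 0.2, 6, -1.2, 1.3, 0.002, 0.089, 0, 0.2, 0, 0, 0, 0, 0, 0, 0.2]}}

```text
t: 13.38
eef_pos: [422.8, 165.7, 320.9]
tcp_rot: [-3.131, 1.19, 0.166]
ft_force: [-1.1, -0.1, -1.2]
opening: 0.354
```

```bash
python3 - <<'E'
from h import *
s,p,Rm,g=report()
plan(np.r_[PG,136],YP-np.pi/2,T,3,0.2)
E
```

```text
t 13.375 tcp [422.8 165.7 320.9] grasp [485.53 176.22 162.17] psi -81.03 xaxis [ 0.367   0.0615 -0.9282] yz -0.0038 F [-1.1 -0.1 -1.2] M [-0.05  0.32  0.01] op 33.65 j [ 0.232  0.35   2.131 -0.089  0.281  1.728]
max [7.583e+00 3.020e-01 2.971e+00 7.000e-03 1.000e-02 2.000e-03]
7.5,-0.3,3.0,-0.007,-0.010,0.001,0.2,7.6,-0.3,2.9,-0.006,-0.010,-0.002,0.2,7.6,-0.3,2.8,-0.006,-0.010,-0.002,0.2
```

Emit:
{"api": "jog_arm", "payload": {"deltas": [7.5, -0.3, 3, -0.007, -0.01, 0, 0.2, 7.6, -0.3, 2.9, -0.006, -0.01, 0, 0.2, 7, -0.3, 2.8, -0.006, -0.01, 0, 0.2, 0, 0, 0, 0, 0, 0, 0.2]}}

```text
t: 13.88
eef_pos: [422.6, 166.4, 295.7]
tcp_rot: [3.131, 1.223, 0.166]
ft_force: [0.2, 0.2, -1.5]
opening: 0.359
```

```bash
python3 - <<'E'
from h import *
s,p,Rm,g=report()
plan(np.r_[PG,136],YP-np.pi/2,T,1,0.2)
E
```

```text
t 13.875 tcp [422.6 166.4 295.7] grasp [480.13 175.99 134.97] psi -79.95 xaxis [ 0.3363  0.0563 -0.9401] yz 0.0035 F [ 0.2  0.2 -1.5] M [-0.01  0.26 -0.03] op 34.12 j [ 0.234  0.399  2.15  -0.095  0.247  1.716]
max [0.796 0.223 0.487 0.002 0.002 0.003]
-0.8,-0.2,-0.5,0.002,0.002,-0.003,0.2
```

```bash
cat > fk.py <<'E'
import numpy as np
from scipy.optimize import least_squares
D=[# tcp, xaxis, j1,j2,j3,j5
([149.1,-606.9,404.3],[-1e-4,8e-4,-1],-1.436,.491,1.559),
([175,-571.7,403.1],[-.0322,-.0119,-.9994],-1.38,.454,1.63),
([302.8,-381,403.1],[.1329,-.157,-.9786],-1.041,.276,1.929),
([424.2,-231.5,420.4],[.2768,.0575,-.9592],-.674,.25,1.917),
([402.2,-250.2,306.6],[.3151,.1234,-.941],-.75,.412,2.069),
([405.8,-247.6,250.5],[.3192,.124,-.9395],-.74,.517,2.112),
([405.4,-247.2,352.5],[.3195,.123,-.9396],-.74,.336,2.021),
([414.6,-35.1,347.2],[.322,.0952,-.942],-.28,.258,2.173),
([422.3,164.3,344.8],[.3196,.0533,-.9461],.229,.309,2.097),
([422.4,161.8,345.1],[-.0072,-.0009,-1],.219,.333,2.035),
([422.8,165.7,320.9],[.367,.0615,-.9282],.232,.35,2.131),
([422.6,166.4,295.7],[.3363,.0563,-.9401],.234,.399,2.15)]
A=[];b=[]
for p,x,j1,j2,j3 in D:
    c=np.array([np.cos(j1),np.sin(j1)]); s=j2+j3
    A+= [[1,0,np.sin(j2),np.sin(s),np.cos(s),c@x[:2]],[0,1,np.cos(j2),np.cos(s),-np.sin(s),x[2]]]; b+=[c@p[:2],p[2]]
A=np.array(A);b=np.array(b); q,res,rk,_=np.linalg.lstsq(A,b,rcond=None); print(q.round(1),'rms',np.sqrt(np.mean((A@q-b)**2)).round(2))
a,h,L1,P,Q,d=q
from h import *
def ik(g,psi,t):
    p,Rm=pose(g,psi,t); w=p-d*Rm[:,0]; j1=np.arctan2(w[1],w[0]); r=np.hypot(w[0],w[1])
    f=lambda v:[a+L1*np.sin(v[0])+P*np.sin(v[0]+v[1])+Q*np.cos(v[0]+v[1])-r,h+L1*np.cos(v[0])+P*np.cos(v[0]+v[1])-Q*np.sin(v[0]+v[1])-w[2]]
    v=least_squares(f,[.45,2.15]).x; s=v.sum(); fa=np.array([np.sin(s)*np.cos(j1),np.sin(s)*np.sin(j1),np.cos(s)])
    return j1,v,np.arccos(np.clip(fa@Rm[:,0],-1,1))
if __name__=='__main__':
    for z in (135,110,97,90,85,82):
        print(z,[ (np.round(ik(np.r_[PG,z],YP-np.pi/2,np.radians(-t))[1],3).tolist(),round(float(ik(np.r_[PG,z],YP-np.pi/2,np.radians(-t))[2]),3)) for t in (20,15,10)])
E
python3 fk.py
```

```text
[-1.000e-01  1.962e+02  5.872e+02  4.109e+02  4.310e+01  8.180e+01] rms 0.15
135 [([0.404, 2.138], 0.268), ([0.414, 2.085], 0.39), ([0.428, 2.033], 0.51)]
110 [([0.453, 2.159], 0.2), ([0.46, 2.107], 0.323), ([0.472, 2.054], 0.446)]
97 [([0.48, 2.17], 0.167), ([0.485, 2.117], 0.288), ([0.495, 2.064], 0.412)]
90 [([0.495, 2.175], 0.149), ([0.498, 2.122], 0.27), ([0.508, 2.069], 0.394)]
85 [([0.505, 2.178], 0.137), ([0.508, 2.126], 0.256), ([0.517, 2.073], 0.381)]
82 [([0.511, 2.18], 0.13), ([0.514, 2.128], 0.249), ([0.523, 2.075], 0.374)]
```

Joint 5 stays at about 0.13 or more at the lowest position, so this approach works. Next I check the alignment over the mouth.

```bash
python3 - <<'E'
from h import *
s,p,Rm,g=report()
snap('side','s9.png');snap('scene','c9.png')
for a,(x,y,w,h) in [('s9',(270,110,90,130)),('c9',(215,270,130,150))]:
    i=cv2.imread(f'pics/{a}.png')[y:y+h,x:x+w]; cv2.imwrite(f'pics/z{a}.png',cv2.resize(i,None,fx=4.5,fy=4.5,interpolation=cv2.INTER_CUBIC)[:600])
plan(np.r_[PG,136],YP-np.pi/2,T,1,0.2)
E
```

```text
t 13.875 tcp [422.6 166.4 295.7] grasp [480.13 175.99 134.97] psi -79.95 xaxis [ 0.3363  0.0563 -0.9401] yz 0.0035 F [ 0.2  0.2 -1.5] M [-0.01  0.26 -0.03] op 34.12 j [ 0.234  0.399  2.15  -0.095  0.247  1.716]
max [0.311 0.207 0.206 0.002 0.001 0.003]
-0.3,-0.2,-0.2,0.002,0.001,-0.003,0.2
```

View pics/zs9.png

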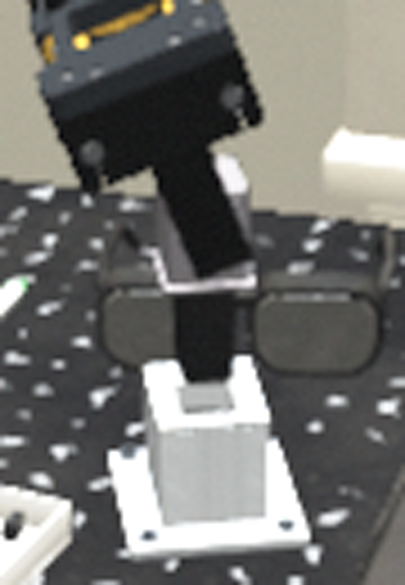

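View pics/zc9.png

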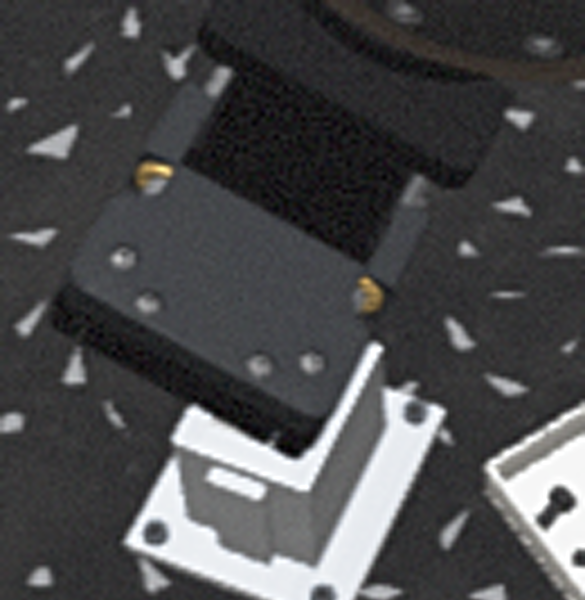

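```bash
cat >> h.py <<'E'
PG=np.array([480.9,176.6])
E
python3 - <<'E'
from h import *
s,p,Rm,g=report()
plan(np.r_[PG,127],YP-np.pi/2,T,3,0.2)
E
```

```text
t 13.975 tcp [422.7 166.4 296.3] grasp [480.44 176.07 135.6 ] psi -79.96 xaxis [ 0.3376  0.0566 -0.9396] yz 0.0034 F [-0.5  0.4 -2. ] M [-0.04  0.33 -0.  ] op 33.91 j [ 0.234  0.398  2.149 -0.095  0.247  1.716]
max [2.756e+00 2.000e-02 8.470e-01 1.000e-03 0.000e+00 3.000e-03]
2.8,0.0,0.8,0.001,0.000,-0.003,0.2,2.8,0.0,0.8,0.000,0.000,0.000,0.2,2.8,0.0,0.8,0.000,0.000,0.000,0.2
```

Emit:
{"api": "jog_arm", "payload": {"deltas": [2.8, 0, 0.8, 0.001, 0, -0.003, 0.2, 2.8, 0, 0.8, 0, 0, 0, 0.2, 2.5, 0, 0.8, 0, 0, 0, 0.2, 0, 0, 0, 0, 0, 0, 0.2]}}

```text
t: 14.48
eef_pos: [423.3, 166.5, 287.7]
tcp_rot: [-3.141, 1.22, 0.176]
ft_force: [0.5, -0.7, -2.1]
opening: 0.361
```

```bash
python3 - <<'E'
from h import *
s,p,Rm,g=report()
plan(np.r_[PG,118],YP-np.pi/2,T,3,0.2)
E
```

```text
t 14.475 tcp [423.3 166.5 287.7] grasp [481.11 176.79 127.05] psi -79.95 xaxis [ 0.3379  0.06   -0.9393] yz -0.0001 F [ 0.5 -0.7 -2.1] M [-0.05  0.3  -0.  ] op 34.28 j [ 0.233  0.415  2.156 -0.09   0.221  1.712]
max [2.806 0.027 1.089 0.    0.    0.   ]
2.8,0.0,1.1,0.000,-0.000,0.000,0.2,2.8,0.0,1.1,0.000,-0.000,0.000,0.2,2.8,0.0,1.1,0.000,-0.000,0.000,0.2
```

Well aligned. I'll continue down in small steps and watch the force.

Emit:
{"api": "jog_arm", "payload": {"deltas": [2.8, 0, 1.1, 0, 0, 0, 0.2, 2.8, 0, 1.1, 0, 0, 0, 0.2]}}

```text
t: 14.72
eef_pos: [423.2, 166.5, 281.5]
tcp_rot: [-3.141, 1.22, 0.176]
ft_force: [-0.5, 1.4, -2.3]
opening: 0.35
```

```bash
python3 - <<'E'
from h import *
s,p,Rm,g=report()
plan(np.r_[PG,112],YP-np.pi/2,T,3,0.2)
E
```

```text
t 14.725 tcp [423.2 166.5 281.5] grasp [481.07 176.81 120.92] psi -79.95 xaxis [ 0.3384  0.0601 -0.9391] yz -0.0001 F [-0.5  1.4 -2.3] M [-0.08  0.29  0.05] op 33.27 j [ 0.233  0.427  2.162 -0.098  0.203  1.721]
max [2.769 0.035 1.035 0.    0.    0.   ]
2.8,0.0,1.0,0.000,-0.000,0.000,0.2,2.8,0.0,1.0,0.000,-0.000,0.000,0.2,2.8,0.0,1.0,0.000,-0.000,0.000,0.2
```

Emit:
{"api": "jog_arm", "payload": {"deltas": [2.8, 0, 1, 0, 0, 0, 0.2, 2.8, 0, 1, 0, 0, 0, 0.2]}}

```text
t: 14.98
eef_pos: [423.2, 166.5, 275.1]
tcp_rot: [-3.141, 1.22, 0.176]
ft_force: [-0.1, -0.3, -1.2]
opening: 0.358
```

```bash
python3 - <<'E'
from h import *
s,p,Rm,g=report()
plan(np.r_[PG,106],YP-np.pi/2,T,3,0.2)
E
```

```text
t 14.975 tcp [423.2 166.5 275.1] grasp [481.09 176.8  114.5 ] psi -79.95 xaxis [ 0.3383  0.0601 -0.9391] yz -0.0002 F [-0.1 -0.3 -1.2] M [-0.06  0.34  0.01] op 34.02 j [ 0.233  0.44   2.167 -0.107  0.185  1.73 ]
max [2.637 0.029 0.996 0.    0.    0.   ]
2.6,0.0,1.0,0.000,-0.000,0.000,0.2,2.6,0.0,1.0,0.000,-0.000,0.000,0.2,2.6,0.0,1.0,0.000,-0.000,0.000,0.2
```

Emit:
{"api": "jog_arm", "payload": {"deltas": [2.6, 0, 1, 0, 0, 0, 0.2, 2.6, 0, 1, 0, 0, 0, 0.2, 2.6, 0, 1, 0, 0, 0, 0.2]}}

```text
t: 15.35
eef_pos: [423.1, 166.5, 266.0]
tcp_rot: [-3.141, 1.22, 0.176]
ft_force: [0.1, 0.9, -1.5]
opening: 0.36
```

```bash
python3 - <<'E'
from h import *
s,p,Rm,g=report()
plan(np.r_[PG,100],YP-np.pi/2,T,3,0.2)
E
```

```text
t 15.35 tcp [423.1 166.5 266. ] grasp [480.93 176.78 105.43] psi -79.95 xaxis [ 0.3381  0.0601 -0.9392] yz -0.0002 F [ 0.1  0.9 -1.5] M [-0.05  0.25 -0.  ] op 34.21 j [ 0.233  0.459  2.175 -0.124  0.159  1.748]
max [1.695 0.033 0.606 0.    0.    0.   ]
1.7,0.0,0.6,0.000,-0.000,0.000,0.2,1.7,0.0,0.6,0.000,-0.000,0.000,0.2,1.7,0.0,0.6,0.000,-0.000,0.000,0.2
```

Emit:
{"api": "jog_arm", "payload": {"deltas": [1.8, 0, 0.65, 0, 0, 0, 0.2, 1.8, 0, 0.65, 0, 0, 0, 0.2, 0.9, 0, 0.3, 0, 0, 0, 0.2]}}

```text
t: 15.72
eef_pos: [423.2, 166.5, 260.8]
tcp_rot: [-3.141, 1.22, 0.176]
ft_force: [-0.0, 0.6, -1.2]
opening: 0.359
```

```bash
python3 - <<'E'
from h import *
s,p,Rm,g=report()
E
```

```text
t 15.725 tcp [423.2 166.5 260.8] grasp [480.99 176.8  100.24] psi -79.95 xaxis [ 0.3381  0.0601 -0.9392] yz -0.0002 F [-0.   0.6 -1.2] M [-0.04  0.27 -0.01] op 34.08 j [ 0.233  0.469  2.179 -0.137  0.145  1.76 ]
```

Emit:
{"api": "jog_arm", "payload": {"deltas": [0.95, 0, 0.35, 0, 0, 0, 0.2, 0.95, 0, 0.35, 0, 0, 0, 0.2]}}

```text
t: 15.98
eef_pos: [423.2, 166.5, 258.7]
tcp_rot: [-3.141, 1.22, 0.176]
ft_force: [0.2, 0.6, -1.9]
opening: 0.359
```

Emit:
{"api": "jog_arm", "payload": {"deltas": [0.95, 0, 0.35, 0, 0, 0, 0.2, 0.95, 0, 0.35, 0, 0, 0, 0.2]}}

```text
t: 16.23
eef_pos: [423.2, 166.5, 256.8]
tcp_rot: [-3.141, 1.22, 0.176]
ft_force: [-1.0, -1.1, 3.2]
opening: 0.355
```

```bash
python3 - <<'E'
from h import *
s,p,Rm,g=report()
plan(np.r_[PG,90],YP-np.pi/2,T,3,0.2)
E
```

```text
t 16.225 tcp [423.2 166.5 256.8] grasp [481.12 176.82  96.22] psi -79.95 xaxis [ 0.3387  0.0602 -0.939 ] yz -0.0002 F [-1.  -1.1  3.2] M [-0.03  0.33  0.01] op 33.76 j [ 0.233  0.478  2.182 -0.149  0.133  1.773]
max [1.919 0.034 0.725 0.    0.    0.   ]
1.9,0.0,0.7,0.000,-0.000,0.000,0.2,1.9,0.0,0.7,0.000,-0.000,0.000,0.2,1.9,0.0,0.7,0.000,-0.000,0.000,0.2
```

The pad is met at grasp z ≈ 97. Small steps from here.

Emit:
{"api": "jog_arm", "payload": {"deltas": [0.6, 0, 0.2, 0, 0, 0, 0.2, 0, 0, 0, 0, 0, 0, 0.2]}}

```text
t: 16.48
eef_pos: [423.2, 166.5, 256.3]
tcp_rot: [-3.141, 1.219, 0.176]
ft_force: [-2.4, -0.6, 4.1]
opening: 0.354
```

Emit:
{"api": "jog_arm", "payload": {"deltas": [0.6, 0, 0.2, 0, 0, 0, 0.2, 0, 0, 0, 0, 0, 0, 0.2]}}

```text
t: 16.73
eef_pos: [423.1, 166.5, 255.9]
tcp_rot: [-3.141, 1.219, 0.176]
ft_force: [-3.0, 0.1, 4.6]
opening: 0.357
```

```bash
python3 - <<'E'
from h import *
s,p,Rm,g=report()
E
```

```text
t 16.725 tcp [423.1 166.5 255.9] grasp [481.14 176.83  95.34] psi -79.95 xaxis [ 0.3393  0.0603 -0.9387] yz -0.0002 F [-3.   0.1  4.6] M [-0.09  0.43 -0.02] op 33.91 j [ 0.233  0.48   2.183 -0.154  0.129  1.777]
```

Emit:
{"api": "jog_arm", "payload": {"deltas": [0.5, 0, 0.5, 0, 0, 0, 0.2, 0, 0, 0, 0, 0, 0, 0.2]}}

```text
t: 16.98
eef_pos: [422.9, 166.5, 255.4]
tcp_rot: [-3.141, 1.218, 0.176]
ft_force: [-3.3, -1.2, 5.5]
opening: 0.358
```

Emit:
{"api": "jog_arm", "payload": {"deltas": [0.6, 0, 0.3, 0, 0, 0, 0.2, 0, 0, 0, 0, 0, 0, 0.2]}}

```text
t: 17.23
eef_pos: [422.9, 166.4, 254.9]
tcp_rot: [-3.141, 1.217, 0.176]
ft_force: [-2.2, 0.1, 6.3]
opening: 0.358
```

```bash
python3 - <<'E'
from h import *
s,p,Rm,g=report()
E
```

```text
t 17.225 tcp [422.9 166.4 254.9] grasp [481.12 176.81  94.48] psi -79.95 xaxis [ 0.3407  0.0606 -0.9382] yz -0.0003 F [-2.2  0.1  6.3] M [-0.15  0.46  0.  ] op 33.98 j [ 0.233  0.482  2.185 -0.16   0.124  1.783]
```

Emit:
{"api": "jog_arm", "payload": {"deltas": [0.6, 0, 0.3, 0, 0, 0, 0.2, 0, 0, 0, 0, 0, 0, 0.2]}}

```text
t: 17.48
eef_pos: [422.7, 166.4, 254.5]
tcp_rot: [-3.141, 1.217, 0.176]
ft_force: [-2.8, -1.6, 6.2]
opening: 0.356
```

Emit:
{"api": "jog_arm", "payload": {"deltas": [0.5, 0, 0.3, 0, 0, 0, 0.2, 0, 0, 0, 0, 0, 0, 0.2]}}

```text
t: 17.73
eef_pos: [422.6, 166.4, 254.2]
tcp_rot: [-3.141, 1.216, 0.176]
ft_force: [-3.0, -1.4, 6.7]
opening: 0.358
```

```bash
python3 - <<'E'
from h import *
s,p,Rm,g=report()
E
```

```text
t 17.725 tcp [422.6 166.4 254.2] grasp [481.06 176.81  93.88] psi -79.95 xaxis [ 0.342   0.0609 -0.9377] yz -0.0003 F [-3.  -1.4  6.7] M [-0.12  0.5   0.01] op 34.04 j [ 0.233  0.483  2.186 -0.165  0.12   1.789]
```

Emit:
{"api": "jog_arm", "payload": {"deltas": [0, 0, 0, 0, 0, 0, 0.6, 0, 0, 0, 0, 0, 0, 0.6, 0, 0, 0, 0, 0, 0, 0.6, 0, 0, 0, 0, 0, 0, 0.6]}}

```text
t: 18.23
eef_pos: [422.9, 166.5, 254.1]
tcp_rot: [-3.14, 1.215, 0.177]
ft_force: [0.0, 0.1, -0.0]
opening: 0.598
```

```bash
python3 - <<'E'
from h import *
s,p,Rm,g=report()
snap('wrist','w10.png');snap('side','s10.png')
i=cv2.imread('pics/s10.png')[110:240,260:370]; cv2.imwrite('pics/zs10.png',cv2.resize(i,None,fx=4.5,fy=4.5,interpolation=cv2.INTER_CUBIC))
E
```

```text
t 18.225 tcp [422.9 166.5 254.1] grasp [481.57 177.04  93.87] psi -79.95 xaxis [ 0.3431  0.0614 -0.9373] yz -0.0006 F [ 0.   0.1 -0. ] M [-0.07  0.16 -0.01] op 56.82 j [ 0.233  0.483  2.185 -0.165  0.119  1.789]
```

View pics/w10.png

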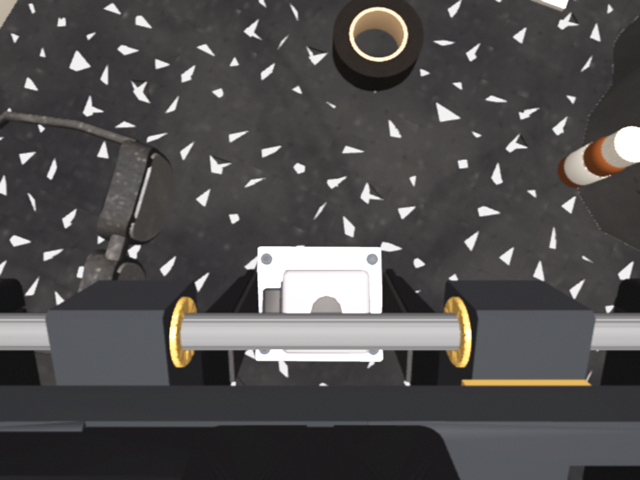

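View pics/zs10.png

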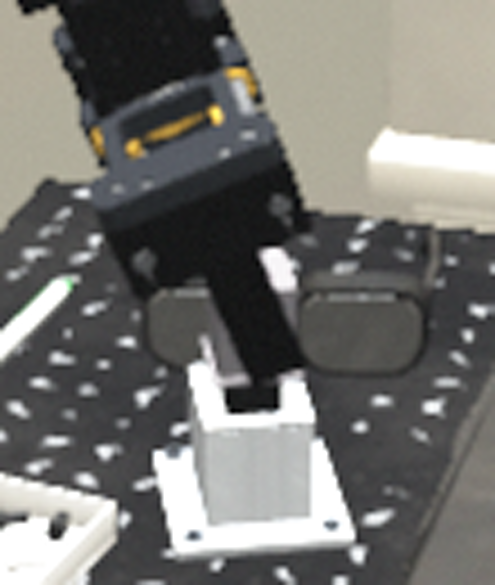

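The force is zero and the button has sprung out (columns 264–283, left of the hood). I'll withdraw straight up.

Emit:
{"api": "jog_arm", "payload": {"deltas": [-4.7, 0, -1.8, 0, 0, 0, 0.62, -9.4, 0, -3.5, 0, 0, 0, 0.62, -14, 0, -5.2, 0, 0, 0, 0.62, -19, 0, -7, 0, 0, 0, 0.62, -19, 0, -7, 0, 0, 0, 0.62, -19, 0, -7, 0, 0, 0, 0.62, -19, 0, -7, 0, 0, 0, 0.62, 0, 0, 0, 0, -0.165, 0, 0.62, 0, 0, 0, 0, -0.165, 0, 0.62, 0, 0, 0, 0, 0, 0, 0.62]}}

```text
t: 19.58
eef_pos: [421.2, 166.4, 375.5]
tcp_rot: [-2.934, 1.547, 0.385]
ft_force: [0.7, -0.3, 0.7]
opening: 0.623
```

```bash
python3 - <<'E'
from h import *
s,p,Rm,g=report()
snap('wrist','w11.png');snap('side','s11.png');snap('scene','c11.png')
for a,(x,y,w,h) in [('s11',(280,150,70,95)),('w11',(230,60,170,130))]:
    i=cv2.imread(f'pics/{a}.png')[y:y+h,x:x+w]; cv2.imwrite(f'pics/z{a}.png',cv2.resize(i,None,fx=4.5 if a=='w11' else 6,fy=4.5 if a=='w11' else 6,interpolation=cv2.INTER_CUBIC))
E
```

```text
t 19.575 tcp [421.2 166.4 375.5] grasp [425.05 167.97 204.55] psi -79.81 xaxis [ 0.0223  0.009  -0.9997] yz -0.0049 F [ 0.7 -0.3  0.7] M [ 0.03 -0.06  0.05] op 59.19 j [0.23  0.285 2.004 0.005 0.83  1.619]
```

View pics/w11.png

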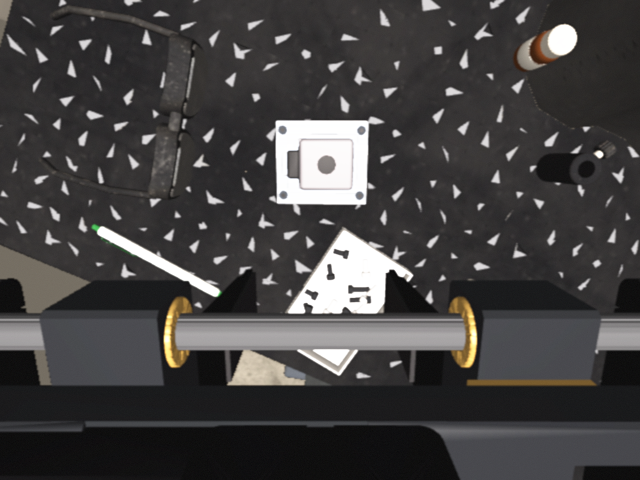

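View pics/zs11.png

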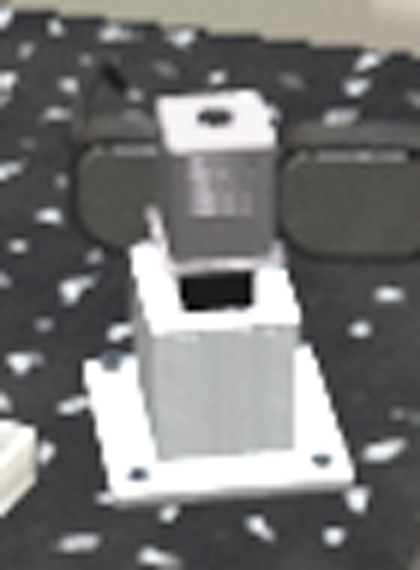

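View pics/c11.png

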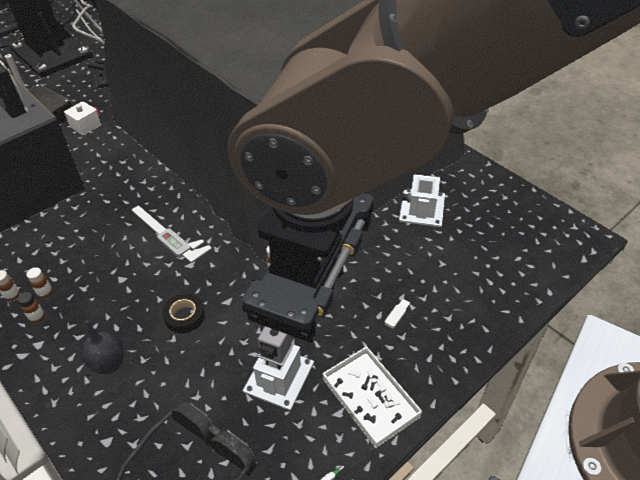

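View pics/zw11.png

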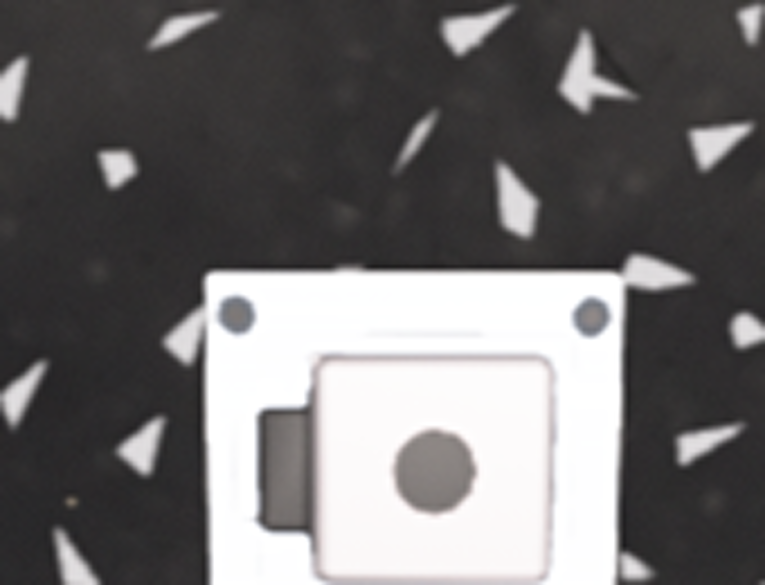

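```bash
python3 - <<'E'
from h import *
c=load('w11.png'); d=load('s11.png')
P=lambda q:crop(q,230,60,4.5)
for z in (108,110,112): print(z,'bore wrist',onz(c,P([(434,471)]),z)[0].round(1),'side',onz(d,crop([(215,117)],280,150),z)[0].round(1))
b=onz(c,P([(258,470)]),104)[0]; m=onz(c,P([(434,471)]),110)[0]; print('button face from centre mm',np.linalg.norm(b[:2]-m[:2]).round(1))
print(env.job_done()); report()
E
```

```text
108 bore wrist [481.  175.4 108. ] side [482.  178.5 108. ]
110 bore wrist [481.1 175.4 110. ] side [482.2 174.3 110. ]
112 bore wrist [481.1 175.4 112. ] side [482.3 170.2 112. ]
button face from centre mm 24.7
the job is handed in; nothing more can be done
None
the job is handed in; nothing more can be done
```

I moved the interlock plug from the live socket to the parking socket, let go so its latch clicked out, and handed the job in at about 19.7 s of the 54 s allowed.

- **Release and draw:** I pinched the button fully in and lifted the plug straight up. Once it was off the pad, the wrist force was just the plug's weight of about 2 N, so there was no pull against the latch.
- **Parking:** I turned the plug to the parking socket and lowered it with the button held. The pad was met with the tip about 25 mm above the bench. I pressed to about 8 N, with at most about 3 N sideways, then opened the fingers.
- **Latch check:** In the last picture the button face measured 24.7 mm from the hood's centre, against 25 mm at rest. That means the button is fully out, which only happens once the tooth has clicked under the catch. The hood top sits at about 109.5 mm, so the tip is about 23.5 mm above the bench. That is within the 12–24 mm given, though near its top end.
- **Other things:** The last wrist picture shows the holder and vial standing, and the last scene picture shows the memory stick where it was. I checked these by eye, not by measurement. The gripper was clear of everything, with forces near zero.

**Things that did not go to plan:**
- My first approach brought joint 6 close to its range limit (-2.684 of -2.69), so I turned the gripper half round before grasping.
- The arm overshot by 3.5 mm going down to the plug, which I corrected before pinching.
- The gripper read about 34 mm with the button held in, where 35.5 mm was expected.
- As I pressed down, the force rose about 1.5 N per mm, where I expected about 2.5.

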